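# Set the purge-gas knob and lock its cover

### The arm

A 7-joint arm with a two-finger parallel gripper is mounted at the origin on the work surface. World frame = base frame: x ahead of the robot, y to its left, z up, the work surface at z = 0. Lengths are in m, angles in rad, forces in N, time in s.
With the tool pointing down it reaches from about 0.425 to 0.925 m from the base axis. Payload 6.8 kg.
Tool frame: the origin (TCP) lies at the very end of the fingers, on their centre line; the grasp point (between the pads) lies 19 mm behind it; z points along the fingers, y is the line along which they close (so a half turn about z gives the same grasp; the last joint's range is limited). The gripper opens to 85 mm and grips with 20 to 120 N. Pads are 22 mm wide; open, the fingers measure 114 mm over their backs; the gripper's body (76 mm by 85 mm) begins 54 mm behind the grasp point. The pads swing forward as they close: fully open they stand 13 mm farther back than shut.
Start: joints at [-1.254, 0.477, 0.022, 1.555, -0.011, 1.109, -0.083], TCP at [0.278, 0.615, 0.209] pointing down, gripper open.
Joint ranges: [-2.96, 2.96], [-0.34, 2.1], [-1.41, 1.46], [0.24, 2.44], [-1.37, 4.51], [0.17, 1.92], [-2.96, 2.96]. Speed limits (rad/s): [2.39, 2.39, 3.14, 3.14, 3.14, 3.14, 3.14].

### API

Orientations are given as a rotation vector (axis times angle).
In Python, from bench import r gives the robot as it stands. The module is installed in compiled form; this text tells all that it offers.
- The arm moves only by the tool servo_tool, never from a script. Its argument "commands" is a list of rows, each a list of 7 numbers: the turn, a rotation vector about the world's x, y, z in degrees, then the shift along the world's x, y, z in mm, then the closure, from 0 (fully open) to 1 (shut). A call has 1 to 5 rows; each row is the pose to reach, as a shift and turn from the pose commanded when the call began; what a row does not reach only later rows make up. A row lasts 1/12 s, in which the tool goes at most 41.7 mm and 7.16 degrees, less where a joint would pass 70% of its speed; a pose out of reach is approached as far as the arm can. A call with a gripper value outside its range is refused whole. The fingers move at their own pace and stop on an object; "force" is the grip in N (left out, the last holds). Time passes only in rows, so rows that repeat a pose let the fingers close. It gives the time, the measured TCP pose, the force, the opening and the grip force at its end, in the units of the state.
- r.get_obs(): the state, without advancing time (a new reading comes with each control period).
- r.grab_frame(name): name is "side" or "top" or "wrist"; returns (picture, depth): 384x512x3 uint8, blue, green, red; 384x512 float32, m along the optical axis (not along the pixel's ray), 0 where there is no reading.
- r.camera_info(name): a dict with "vertical_fov" (degrees; the focal length in pixels is half the picture's height over the tangent of half this angle, whatever the lens; pixels are square), "cx", "cy" (the principal point, pixels), "D" ([k1, k2, p1, p2, k3] as OpenCV has them; the pictures are not rectified), "cam_to_world" (4x4, takes a point from camera to world coordinates); the wrist camera has in their place "T_tool_cam" (4x4, takes a point from camera to tool coordinates, whose origin is the TCP and whose axes are the flange's). Camera axes: x right, y up, looking along -z (the intrinsics and any distortion apply to the point x, -y, -z); pixel columns grow to the right and rows downward; lengths in m; the calibration is good to about 2 mm. A picture is of the moment at which its call begins: read the wrist's pose just before it. camera_info takes no time and is no camera call.
- r.hand_in(): hands the job in; it is judged then, once.
The state is a dict: "clock": time; "joints": joint angles; "qvel": joint speeds; "tau": joint torques, N m; "tcp_pos": TCP position; "orientation": TCP orientation; "contact_force": force on the tool from outside, world axes, zero at the start; "moment": the same for the moment, N m; "grip_width": finger opening in m; "gripper_force": force on a finger pad.
Only numpy, scipy, OpenCV 4.12 (cv2) and the standard library are available. Lean on these libraries where they do the work, as an engineer would, in place of code of your own. Each camera call takes 0.05 s, during which the arm holds its last target. There are 200 camera calls.

### The job

On the sloping gas console, turn the blue knob until its white pointer points at the red mark on the dial, then slide the clear cover with the yellow handle all the way over the knob. Lock the cover there by threading the wide grey collar and then the narrower red collar on top of it, both fully home, onto the brass post, leave the knob on its mark, and do not disturb the bottle, the tub or the tip box.

Things in the scene. Friction and masses are not known exactly. Their poses are not given: they have to be found in the camera images.
- console: White sloping console, fixed. Origin: on the bench under the middle of its face; x away from its low front, y left, z up. Grey face 190 (up slope) x 280 mm, normal leaning 35 deg from vertical towards -x, centre 95 mm above the origin. Face coordinates from that centre: u up the slope = (cos35, 0, sin35), v = y, n outward = (-sin35, 0, cos35) in console axes.
- knob_axis (a point): Point on the knob's axis 34 mm out from the face, at u=34, v=-75 mm: a good grip point; x, y, z axes are u, v, n. Black skirt 60 mm across, 14 mm high; on it a blue bar grip 58 mm long, 16 mm thick, 12 to 40 mm out from the face, with a white line on its pointer half.
- pointer (a point): Point just beyond the pointer's end, 34 mm from the knob's axis, 2 mm out from the face; its x axis runs outward along the pointer, z along n.
- red_mark (a point): The red mark, a flat patch 15 mm long and 10 mm wide on the white dial, at 34 mm from the knob's axis; its x axis runs radially outward, z along n. It cannot be moved. The pointer is on the mark when it lies within the mark's width (0.12 rad to either side).
- knob_body (a joint): Knob angle, rad, 0 to 4.7: 0 when the pointer points straight up the slope, growing clockwise as seen looking at the face. Stays where it is left.
- mark_ring (a joint): Angle of the red mark in the same sense and zero as the knob's angle.
- hood_grip (a point): Middle of the yellow handle fin on the clear sliding cover, 63 mm out from the face at u=34; axes u, v, n. Fin 14 (u) x 44 (v) mm, 50 to 76 mm out. The cover is a tunnel 104 (u) x 90 mm (v), its roof 46 to 50 mm out; a yellow lug 16 mm wide (v), at mid-length, sticks out 22 mm down the slope from its lower side, 2 to 14 mm out.
- hood_body (a joint): Cover's travel, m, from 0 (parked at the left, v=+70 mm) to 0.145 (fully over the knob, v=-75 mm, against its stop); grows towards -v. It slides with about 2 N of friction. The grey collar on the post stops the lug, so it keeps the cover from going back (and from closing, if it is there first).
- post_low (a point): Where the grey collar's middle is when it is home: on the brass post's axis, 16 mm out from the face; axes u, v, n. The post, 16 mm thick, stands square to the face (leaning 35 degrees) at u=-58, v=-10 mm and ends 68 mm out, chamfered.
- post_high (a point): Where the red collar's middle is when it rests on the grey collar: on the post's axis, 47 mm out from the face.
- grey_mid (a point): Middle of the wide grey collar: 60 mm across, 32 mm high, hole 23 mm; stands on the bench, its axis is z.
- red_mid (a point): Middle of the narrower red collar: 50 mm across, 30 mm high, hole 23 mm; stands on the bench, its axis is z.
- bottle: Amber bottle with a blue cap, 66 mm across, 170 mm tall; origin at the centre of its underside. Leave it alone.
- tub: White tub with a blue lid, 80 mm across, 100 mm tall; origin at the centre of its underside. Leave it alone.
- tipbox: Blue and yellow pipette-tip box, 80 by 120 mm (x, y), 52 mm tall; origin at the centre of its underside. Leave it alone.
Things that resemble listed ones, but are neither listed nor needed, are in the scene too. Of the things like the part that bears red_mid, leave any that is black or pink; of the rest the larger one is meant.

How it is judged:
By the outcome, as a careful person would: the job done as asked, in the order asked, and still so for the second after the job is handed in, with the robot touching nothing.
It also fails if it takes over 72 s, if anything falls off the work surface, if the arm or the gripper's body presses on something with over 40 N, if the wrist force passes 120 N, or if a joint passes its speed limit or range.

## Working session

There is one attempt and no reset: what is moved stays moved. The work goes in short steps, Python scripts to look and compute and a tool call to move; the robot and the scene stay as the last step left them, time stands still between calls to the robot, and variables do not carry over. Pictures are saved under pics/ and viewed, at most 10 in all, crops included, and the job is handed in when it is done.

Besides the shell and the picture viewer there is one more tool, called after "Request:" by a JSON object that holds its "op" and its "data", one argument or row to a line. servo_tool: Moves the arm, as the interface text tells. Its arguments: {"type":"object","properties":{"commands":{"type":"array"},"force":{"type":"number"}},"required":["commands"]}

```bash
mkdir -p pics; cat > h.py <<'E'
import numpy as np, cv2
from scipy.spatial.transform import Rotation as R
from bench import r
def K(ci):
    f=192/np.tan(np.radians(ci["vertical_fov"])/2)
    return np.array([[f,0,ci["cx"]],[0,f,ci["cy"]],[0,0,1.]])
def c2w(name,o=None):
    ci=r.camera_info(name)
    if name!="wrist": return np.array(ci["cam_to_world"])
    T=np.eye(4);T[:3,:3]=R.from_rotvec(o["orientation"]).as_matrix();T[:3,3]=o["tcp_pos"]
    return T@np.array(ci["T_tool_cam"])
def rays(name,px,o=None):
    ci=r.camera_info(name)
    p=cv2.undistortPoints(np.float64(px).reshape(-1,1,2),K(ci),np.float64(ci["D"])).reshape(-1,2)
    T=c2w(name,o); d=np.c_[p[:,0],-p[:,1],-np.ones(len(p))]@T[:3,:3].T
    return T[:3,3],d   # point = c + depth*d
def on_plane(name,px,p0,n,o=None):
    c,d=rays(name,px,o); n=np.array(n,float)
    return c+d*(((np.array(p0)-c)@n)/(d@n))[:,None]
def cloud(name,dep,o=None):
    v,u=np.mgrid[0:384,0:512]
    c,d=rays(name,np.c_[u.ravel(),v.ravel()],o)
    return (c+d*dep.ravel()[:,None]).reshape(384,512,3)
def grab(name,tag):
    o=r.get_obs(); im,de=r.grab_frame(name)
    cv2.imwrite(f"pics/{tag}.png",im); np.savez(f"{tag}.npz",im=im,de=de,pos=o["tcp_pos"],ori=o["orientation"])
    return o,im,de
def load(tag):
    z=np.load(f"{tag}.npz"); return dict(tcp_pos=z["pos"],orientation=z["ori"]),z["im"],z["de"]
E
python3 - <<'E'
from h import *
a=grab("top","top1");b=grab("side","side1");
o=r.get_obs();print(o)
for n in("top","side","wrist"):print(r.camera_info(n))
E
```

```text
{'clock': 0.1, 'joints': array([-1.25409959,  0.47769385,  0.0223347 ,  1.55632025, -0.01147045,
        1.1093441 , -0.08313272]), 'qvel': array([ 0.00031017, -0.00125302,  0.0005489 , -0.00215452,  0.00218497,
       -0.00239142,  0.00072834]), 'tau': array([ 5.01407674e-03, -5.97755671e+01,  1.61387399e+00, -2.81954026e+01,
        1.28761251e-02,  5.02936804e-03, -3.20886409e-05]), 'tcp_pos': array([0.27797399, 0.61448468, 0.20855232]), 'orientation': array([-6.62207600e-01, -3.07079535e+00,  2.55139082e-03]), 'contact_force': array([-0.17226753,  0.26846137,  0.20018638]), 'moment': array([0.01138792, 0.01654872, 0.05728752]), 'gripper_force': 0.0, 'grip_width': 0.08553623375682326}
{'vertical_fov': 56.982424399942, 'cx': 258.83365461292914, 'cy': 192.63719343729332, 'D': array([-0.07907171,  0.        ,  0.        ,  0.        ,  0.        ]), 'cam_to_world': array([[-0.01708257,  0.9931715 , -0.11540609,  0.44934592],
       [-0.999022  , -0.02166222, -0.03854595,  0.02955317],
       [-0.04078269,  0.11463476,  0.99257022,  1.04192399],
       [ 0.        ,  0.        ,  0.  
[... 276 characters left out ...]
[-0.63741144,  0.54788034, -0.54178759, -0.46042573],
       [-0.01168979,  0.69618509,  0.71776714,  0.81435071],
       [ 0.        ,  0.        ,  0.        ,  1.        ]])}
{'vertical_fov': 65.94366138849045, 'cx': 253.62820342533217, 'cy': 196.81058436712453, 'D': array([-0.03379103,  0.        ,  0.        ,  0.        ,  0.        ]), 'T_tool_cam': array([[-1.78381399e-04,  9.49964760e-01,  3.12357043e-01,
         7.85477467e-02],
       [ 9.99999054e-01,  5.95437815e-04, -1.23981104e-03,
         6.61318255e-05],
       [-1.36376599e-03,  3.12356526e-01, -9.49963968e-01,
        -1.63409185e-01],
       [ 0.00000000e+00,  0.00000000e+00,  0.00000000e+00,
         1.00000000e+00]])}
```

View pics/top1.png

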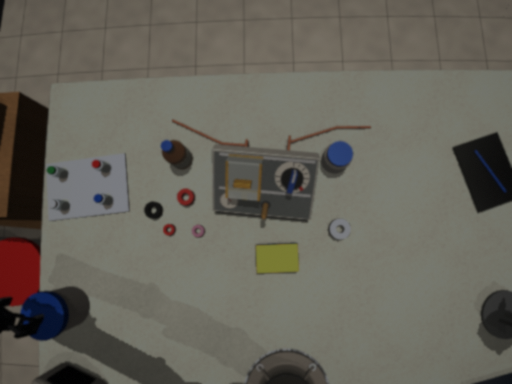

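View pics/side1.png

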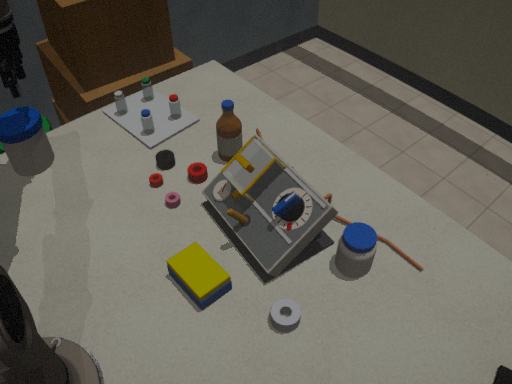

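Top view: the console is at about (265,185), with its knob at (291,178), parked cover at (243,180) and brass post at (264,212). The grey collar is at (339,229).

Candidates for the red collar are the large red (186,198), small red (169,229), black (153,210) and pink (198,231). By the description it is (186,198), to be checked in a crop.

```bash
python3 - <<'E'
from h import *
_,t,td=load("top1");_,s,sd=load("side1")
a=cv2.resize(t[135:240,135:355],None,fx=3.6,fy=3.6,interpolation=cv2.INTER_CUBIC)
cv2.imwrite("pics/crop1.png",a)
for n,im,de in(("top",t,td),("side",s,sd)):
    P=cloud(n,de)
    hsv=cv2.cvtColor(im,cv2.COLOR_BGR2HSV)
    # ring things: low saturation grey etc -> height map blobs
    m=((P[...,2]>.012)&(P[...,2]<.25)&(P[...,0]>.3)&(P[...,0]<.9)&(np.abs(P[...,1])<.5)&(de>0)).astype(np.uint8)
    k,l,st,c=cv2.connectedComponentsWithStats(m)
    for i in range(1,k):
        if st[i,4]>60:
            q=P[l==i]; print(n,st[i],q.min(0).round(3),q.max(0).round(3),np.median(q,0).round(3))
    red=((hsv[...,0]<8)|(hsv[...,0]>172))&(hsv[...,1]>140)&(hsv[...,2]>70)
    k,l,st,c=cv2.connectedComponentsWithStats(red.astype(np.uint8))
    for i in range(1,k):
        if st[i,4]>8: print("red",n,st[i],c[i].round(1),np.median(P[l==i],0).round(3))
E
```

```text
top [ 212  135  107   85 7057] [ 0.488 -0.093  0.012] [0.727 0.203 0.188] [0.588 0.053 0.124]
top [161 139  32  30 675] [0.646 0.266 0.012] [0.713 0.329 0.172] [0.669 0.288 0.113]
top [321 141  32  32 778] [ 0.623 -0.192  0.012] [ 0.698 -0.115  0.103] [ 0.655 -0.149  0.098]
top [177 188  18  18 212] [0.537 0.259 0.012] [0.586 0.309 0.034] [0.561 0.283 0.029]
top [144 201  19  18 217] [0.499 0.358 0.013] [0.55  0.407 0.034] [0.524 0.381 0.029]
top [329 218  22  22 327] [ 0.43  -0.189  0.012] [ 0.489 -0.129  0.036] [ 0.459 -0.158  0.031]
top [163 224  12  12  98] [0.449 0.318 0.013] [0.482 0.352 0.025] [0.467 0.336 0.02 ]
top [192 225  12  12  97] [0.445 0.233 0.013] [0.477 0.266 0.026] [0.46  0.25  0.021]
top [ 255  243   44   31 1249] [ 0.341 -0.037  0.015] [0.422 0.083 0.058] [0.382 0.022 0.051]
red top [ 93 161   7   6  36] [ 95.8 163.5] [0.656 0.533 0.08 ]
red top [178 189  16  16 150] [185.2 196.6] [0.559 0.284 0.03 ]
red top [164 225  11  10  70] [168.8 229.4] [0.465 0.334 0.02 ]
red top [   0  240   40   66 2222] [ 18.3 270.3] [ 0.305  1.12  -0.389]
side [  202   100   176   17
[... 173 characters left out ...]
 20  20 309] [0.535 0.26  0.012] [0.586 0.31  0.036] [0.559 0.28  0.03 ]
side [149 173  14  13 136] [0.45  0.318 0.012] [0.484 0.354 0.026] [0.466 0.334 0.021]
side [165 192  15  14 155] [0.443 0.23  0.012] [0.479 0.268 0.027] [0.461 0.245 0.022]
side [ 167  242   65   67 2430] [ 0.34  -0.042  0.012] [0.422 0.082 0.057] [0.376 0.008 0.052]
side [270 298  31  33 742] [ 0.43  -0.189  0.012] [ 0.489 -0.131  0.037] [ 0.456 -0.162  0.032]
red side [169  95   8   5  33] [172.8  96.8] [0.654 0.533 0.082]
red side [188 163  19  14 186] [196.8 169.4] [0.56  0.283 0.031]
red side [149 174  13   9  90] [155.3 178.1] [0.465 0.335 0.022]
red side [287 223   5   7  29] [288.7 225.9] [ 0.569 -0.045  0.101]
```

View pics/crop1.png

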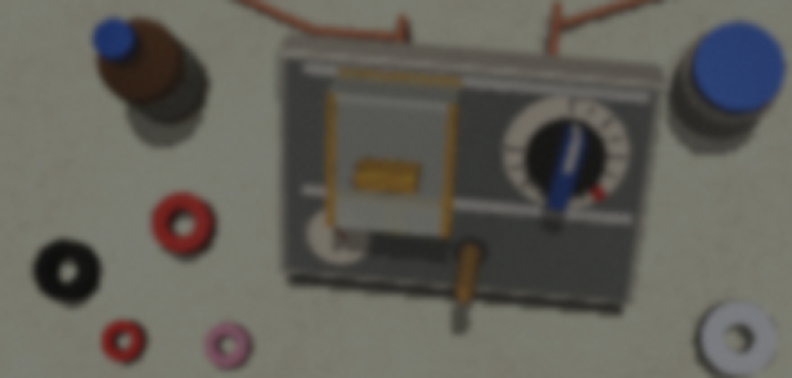

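The crop confirms the choice: the larger red ring at crop (183,225) is meant; the small red, pink and black ones are not. The knob's white pointer (575,145) points roughly up-slope, and the red mark is at (598,193), lower right. Next I fit the console pose.

```bash
cat > cons.py <<'E'
from h import *
def frame(yaw,c):  # c = face centre
    x=np.array([np.cos(yaw),np.sin(yaw),0]);y=np.array([-x[1],x[0],0]);z=np.array([0,0,1.])
    t=np.radians(35);return np.c_[np.cos(t)*x+np.sin(t)*z,y,-np.sin(t)*x+np.cos(t)*z],np.array(c,float)
E
python3 - <<'E'
from cons import *
rng=np.random.default_rng(0)
for n,tag in(("top","top1"),("side","side1")):
    _,im,de=load(tag);P=cloud(n,de)
    m=(de>0)&(P[...,2]>.03)&(P[...,2]<.165)&(P[...,0]>.49)&(P[...,0]<.72)&(P[...,1]>-.1)&(P[...,1]<.205)
    Q=P[m];C=im[m].astype(float)
    best=0
    for _ in range(400):
        a,b,c=Q[rng.choice(len(Q),3,False)];nn=np.cross(b-a,c-a);L=np.linalg.norm(nn)
        if L<1e-4: continue
        nn/=L;k=(abs((Q-a)@nn)<.002)
        if k.sum()>best:best=k.sum();ib=k
    F=Q[ib];
    for _ in range(3):
        c=F.mean(0);nn=np.linalg.svd(F-c,full_matrices=False)[2][2];nn*=np.sign(nn[2]);F=Q[abs((Q-c)@nn)<.0025]
    yaw=np.arctan2(-nn[1],-nn[0]);print(n,len(F),"tilt",np.degrees(np.arccos(nn[2])).round(2),"yaw",np.degrees(yaw).round(2))
    A,_=frame(yaw,0*c);uv=(F-c)@A
    rect=cv2.minAreaRect(np.float32(uv[:,:2]*1000));print(rect)
    hu=[np.percentile(uv[:,i],[.3,1,99,99.7]).round(4) for i in(0,1)];print(hu)
    mid=np.array([(hu[0][0]+hu[0][3])/2,(hu[1][0]+hu[1][3])/2,0]);ctr=c+A@mid;print("centre",ctr.round(4))
    W=(P[(de>0)]-ctr)@A; hsv=cv2.cvtColor(im,cv2.COLOR_BGR2HSV)[de>0]
    near=(abs(W[:,0])<.15)&(abs(W[:,1])<.16)
    k=near&(W[:,2]>.057)&(W[:,2]<.09);print("post+fin pts",k.sum())
    for nm,g in(("post",k&(W[:,0]<-.03)),("fin",k&(W[:,0]>0)),("knobbar",near&(W[:,2]>.033)&(W[:,2]<.044)&(W[:,1]<-.03)&(W[:,0]>-.02))):
        if g.sum():print(nm,g.sum(),W[g].min(0).round(4),W[g].max(0).round(4),W[g].mean(0).round(4))
    g=near&((hsv[:,0]<8)|(hsv[:,0]>172))&(hsv[:,1]>110)&(abs(W[:,2])<.01)
    print("mark",g.sum(),W[g].mean(0) if g.sum() else 0)
E
```

```text
top 3595 tilt 35.07 yaw -6.5
((0.623046875, 16.993927001953125), (278.9845275878906, 190.99609375), 89.73049926757812)
[array([-0.0928, -0.0917,  0.0944,  0.0956]), array([-0.1216, -0.1202,  0.1557,  0.1563])]
centre [0.5792 0.0559 0.0956]
post+fin pts 175
post 29 [-0.0622 -0.0175  0.0571] [-0.0509 -0.0039  0.069 ] [-0.0557 -0.0104  0.0638]
fin 146 [0.0256 0.0274 0.057 ] [0.0416 0.0713 0.0787] [0.0359 0.0487 0.0716]
knobbar 133 [ 0.0034 -0.0852  0.0332] [ 0.0632 -0.0633  0.0434] [ 0.035  -0.0748  0.0388]
mark 12 [ 0.00273771 -0.10224635  0.00121168]
side 5528 tilt 35.09 yaw -6.17
((7.2789764404296875, 38.146484375), (281.8047180175781, 189.87083435058594), 89.69609069824219)
[array([-0.0869, -0.0854,  0.1004,  0.1016]), array([-0.1009, -0.0998,  0.1719,  0.1764])]
centre [0.5779 0.054  0.0969]
post+fin pts 192
post 47 [-0.0668 -0.0169  0.0582] [-0.0504 -0.0005  0.0691] [-0.0573 -0.0106  0.0638]
fin 145 [0.0274 0.0276 0.0578] [0.0412 0.0728 0.0802] [0.0346 0.0451 0.0728]
knobbar 223 [ 0.0051 -0.0863  0.0333] [ 0.0625 -0.063   0.0434] [ 0.0337 -0.0754  0.0388]
mark 43 [-0.00504391 -0.0630833   0.00267268]
```

```bash
cat >> cons.py <<'E'
YAW=np.radians(-6.3);CTR=np.array([.5786,.0552,.0955])
try:
    z=np.load("cons.npz");YAW=float(z["yaw"]);CTR=z["ctr"]
except Exception: pass
A,CTR=frame(YAW,CTR)
def faceR(ang=0):  # tool pointing -n, tool x=-u at ang=0; ang clockwise (about tool z), degrees
    M=np.c_[-A[:,0],A[:,1],-A[:,2]];return M@R.from_euler("z",ang,degrees=True).as_matrix()
def downR(yawdeg):  # tool down, tool x = -(cos,sin)
    t=np.radians(yawdeg);x=-np.array([np.cos(t),np.sin(t),0]);z=np.array([0,0,-1.]);return np.c_[x,np.cross(z,x),z]
def fp(u,v,n):return CTR+A@(np.array([u,v,n])/1000)
def go(p,M):
    o=r.get_obs();C=R.from_rotvec(o["orientation"]).as_matrix()
    rv=R.from_matrix(M@C.T).as_rotvec(degrees=True);d=(p-o["tcp_pos"])*1000
    print("turn",rv.round(2),"|",np.linalg.norm(rv).round(1),"shift",d.round(1),"t",round(o["clock"],2),"j",o["joints"].round(2),"F",o["contact_force"].round(1),"w",round(o["grip_width"],4))
E
python3 - <<'E'
from cons import *
go(fp(20,-40,115),faceR())
E
```

```text
turn [ -9.19 -33.91  17.5 ] | 39.3 shift [ 247.  -593.6   -7.4] t 0.1 j [-1.25  0.48  0.02  1.56 -0.01  1.11 -0.08] F [-0.2  0.3  0.2] w 0.0855
```

Request:
{"op": "servo_tool", "data": {
  "commands": [
    [-2.3,-8.5,4.4,62,-148,10,0],
    [-2.3,-8.5,4.4,62,-148,10,0],
    [-2.3,-8.5,4.4,62,-148,10,0],
    [-2.3,-8.5,4.4,62,-148,10,0]
  ],
  "force": 40
}}

```text
clock: 0.43
tcp_pos: [0.3397, 0.4647, 0.2188]
orientation: [0.514, 2.943, -0.015]
contact_force: [0.8, 0.5, 0.4]
grip_width: 0.0854
gripper_force: 0.0
```

Request:
{"op": "servo_tool", "data": {
  "commands": [
    [-2.3,-8.5,4.4,62,-148,10,0],
    [-2.3,-8.5,4.4,62,-148,10,0],
    [-2.3,-8.5,4.4,62,-148,10,0],
    [-2.3,-8.5,4.4,62,-148,10,0]
  ]
}}

```text
clock: 0.77
tcp_pos: [0.4018, 0.3163, 0.2289]
orientation: [0.38, 2.81, -0.025]
contact_force: [0.6, 0.3, -0.2]
grip_width: 0.0854
gripper_force: 0.0
```

Request:
{"op": "servo_tool", "data": {
  "commands": [
    [-2.3,-8.5,4.4,62,-148,0,0],
    [-2.3,-8.5,4.4,62,-148,0,0],
    [-2.3,-8.5,4.4,62,-148,0,0],
    [-2.3,-8.5,4.4,62,-148,0,0]
  ]
}}

```text
clock: 1.1
tcp_pos: [0.4635, 0.1682, 0.2287]
orientation: [0.254, 2.671, -0.034]
contact_force: [1.1, 0.8, -0.6]
grip_width: 0.0854
gripper_force: 0.0
```

```bash
python3 - <<'E'
from cons import *
go(fp(20,-40,115),faceR())
E
```

```text
turn [-2.3  -8.46  4.22] | 9.7 shift [  61.4 -147.3  -27.5] t 1.1 j [-1.03 -0.05  0.3   2.27  0.58  0.7   0.24] F [ 1.1  0.8 -0.6] w 0.0854
```

Request:
{"op": "servo_tool", "data": {
  "commands": [
    [-2.3,-8.5,4.2,61,-147,-27,0],
    [-2.3,-8.5,4.2,61,-147,-27,0],
    [-2.3,-8.5,4.2,61,-147,-27,0],
    [-2.3,-8.5,4.2,61,-147,-27,0],
    [-2.3,-8.5,4.2,61,-147,-27,0]
  ]
}}

```text
clock: 1.52
tcp_pos: [0.5248, 0.0163, 0.2012]
orientation: [0.152, 2.527, -0.049]
contact_force: [-0.1, 0.1, 0.3]
grip_width: 0.0853
gripper_force: 0.0
```

```bash
python3 - <<'E'
from cons import *
go(fp(20,-40,115),faceR())
grab("wrist","w1")
E
```

```text
turn [ 0.04 -0.02  0.61] | 0.6 shift [0.1 4.5 0. ] t 1.52 j [-0.81 -0.04  0.49  2.41  0.94  0.32  0.31] F [-0.1  0.1  0.3] w 0.0853
```

View pics/w1.png

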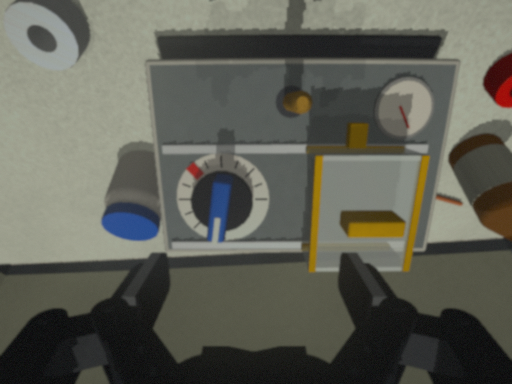

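Wrist view, with the image's up being down-slope: knob centre is about (221,197), its white pointer is at (215,230), the red mark at (194,169), the post at (296,102), the lug at (357,134) and the fin at (372,223). Now the refined measurements.

```bash
python3 - <<'E'
from cons import *
o,im,de=load("w1");P=cloud("wrist",de,o);W=(P-CTR)@A;hsv=cv2.cvtColor(im,cv2.COLOR_BGR2HSV)
ok=(de>0)
# grey face
f=ok&(abs(W[...,0])<.09)&(abs(W[...,1])<.135)&(abs(W[...,2])<.004)
F=P[f];c=F.mean(0);nn=np.linalg.svd(F-c,full_matrices=False)[2][2];nn*=np.sign(nn[2])
print("tilt",np.degrees(np.arccos(nn[2])),"yaw",np.degrees(np.arctan2(-nn[1],-nn[0])),"n off mm",np.median(W[f][:,2])*1000)
def cen(mask,n):
    k,l,st,cc=cv2.connectedComponentsWithStats(mask.astype(np.uint8));i=1+np.argmax(st[1:,4]);ys,xs=np.where(l==i)
    q=(on_plane("wrist",np.c_[xs,ys],fp(0,0,n),A[:,2],o)-CTR)@A*1000;return q
red=((hsv[...,0]<8)|(hsv[...,0]>172))&(hsv[...,1]>110)
b=np.zeros_like(red);b[150:190,175:215]=1
m=cen(red&b,2);print("mark",len(m),m.mean(0).round(1))
b[:]=0;b[145:250,165:275]=1
blk=(hsv[...,2]<45)&b
q=cen(blk|((hsv[...,0]>100)&(hsv[...,0]<130)&(hsv[...,1]>120)&b),14);print("skirt+bar",np.round(cv2.minEnclosingCircle(np.float32(q[:,:2]))[0],1),q.min(0).round(1),q.max(0).round(1))
bar=ok&(W[...,2]>.036)&(W[...,2]<.045)&(W[...,1]<-.03)&(W[...,0]>-.03);B=W[bar][:,:2]*1000
print("bar",bar.sum(),cv2.minAreaRect(np.float32(B)),B.mean(0))
wh=bar&(hsv[...,1]<70)&(hsv[...,2]>110);print("white",wh.sum(),W[wh].mean(0)*1000)
d=W[wh].mean(0)[:2]*1000-cv2.minAreaRect(np.float32(B))[0];print("ptr ang deg",np.degrees(np.arctan2(-d[1],d[0])))
mk=m.mean(0)[:2]-[34,-75];print("mark ang",np.degrees(np.arctan2(-mk[1],mk[0])),np.linalg.norm(mk))
for nm,g in(("post",ok&(W[...,2]>.064)&(W[...,2]<.072)&(W[...,0]<-.03)&(W[...,0]>-.08)&(abs(W[...,1]+.01)<.03)),("fin",ok&(W[...,2]>.070)&(W[...,2]<.085)&(W[...,0]>0)&(W[...,0]<.07)&(abs(W[...,1]-.05)<.05))):
    print(nm,g.sum(),W[g].min(0)*1000,W[g].max(0)*1000)
# face outline
g=ok&(abs(W[...,2])<.004)&(abs(W[...,1])<.17)&(abs(W[...,0])<.12);print("outline",[np.percentile(W[g][:,i]*1000,[.2,99.8]).round(1) for i in(0,1)],cv2.minAreaRect(np.float32(W[g][:,:2]*1000)))
E
```

```text
tilt 35.13428327431653 yaw -5.912080406993088 n off mm -1.4964820144441031
mark 137 [   4.6 -101.8    2. ]
skirt+bar [ 42.9 -79.3] [ 11.9 -90.9  14. ] [ 73.2 -67.2  14. ]
bar 1039 ((34.83544921875, -76.70441436767578), (15.658390998840332, 59.11711120605469), 81.02449035644531) [ 33.02147039 -76.47464731]
white 176 [ 50.71280759 -79.37619691  38.56860125]
ptr ang deg 9.55202932307457
mark ang 137.62633818186262 39.79473797478134
post 177 [-62.66490328 -17.37291878  64.03166311] [-51.456359    -5.66025798  67.68551741]
fin 1047 [26.93776499 25.51307805 70.01552581] [41.81001829 69.48051911 76.15035027]
outline [array([-93.7,  93.4]), array([-140.3,  136.9])] ((0.08535003662109375, -1.63690185546875), (279.8733215332031, 188.92022705078125), 89.8679428100586)
```

```bash
python3 - <<'E'
from cons import *
np.savez("cons.npz",yaw=np.radians(-6.1),ctr=CTR+A@np.array([.0002,-.0015,-.0008]))
E
python3 - <<'E'
from cons import *
go(fp(34,-75,60),faceR(9.3));go(fp(34,-75,18),faceR(9.3)); print(A.round(3))
E
```

```text
turn [ 5.28 -0.6  -6.9 ] | 8.7 shift [ 39.7 -39.1 -37.9] t 1.57 j [-0.81 -0.04  0.49  2.41  0.94  0.33  0.3 ] F [-0.1 -0.4  0.6] w 0.0855
turn [ 5.28 -0.6  -6.9 ] | 8.7 shift [ 63.7 -41.6 -72.3] t 1.57 j [-0.81 -0.04  0.49  2.41  0.94  0.33  0.3 ] F [-0.1 -0.4  0.6] w 0.0855
[[ 0.815  0.106 -0.57 ]
 [-0.087  0.994  0.061]
 [ 0.574  0.     0.819]]
```

Request:
{"op": "servo_tool", "data": {
  "commands": [
    [5.3,-0.6,-6.9,40,-39,-38,0],
    [5.3,-0.6,-6.9,40,-39,-38,0],
    [5.3,-0.6,-6.9,52,-40,-55,0],
    [5.3,-0.6,-6.9,63.7,-41.6,-72.3,0],
    [5.3,-0.6,-6.9,63.7,-41.6,-72.3,0]
  ]
}}

```text
clock: 1.98
tcp_pos: [0.5775, -0.017, 0.1456]
orientation: [0.312, 2.509, -0.008]
contact_force: [0.1, -0.4, 0.1]
grip_width: 0.0854
gripper_force: 0.0
```

```bash
python3 - <<'E'
from cons import *
go(fp(34,-75,18),faceR(9.3))
E
```

```text
turn [ 1.6  -0.07 -0.74] | 1.8 shift [ 11.   -5.8 -16.4] t 1.98 j [-0.18  0.19 -0.01  2.34  1.47  0.19 -0.28] F [ 0.1 -0.4  0.1] w 0.0854
```

Request:
{"op": "servo_tool", "data": {
  "commands": [
    [1.6,0,-0.7,11,-5.8,-16.4,0],
    [1.6,0,-0.7,11,-5.8,-16.4,0],
    [1.6,0,-0.7,11,-5.8,-16.4,0]
  ]
}}

```text
clock: 2.23
tcp_pos: [0.5876, -0.0249, 0.1284]
orientation: [0.342, 2.511, 0.02]
contact_force: [-0.4, -0.5, -0.6]
grip_width: 0.0855
gripper_force: 0.0
```

```bash
python3 - <<'E'
from cons import *
go(fp(34,-75,18),faceR(9.3))
E
```

```text
turn [ 0.03 -0.2   0.14] | 0.2 shift [0.9 2.1 0.8] t 2.23 j [-0.03  0.25 -0.13  2.32  1.68  0.18 -0.48] F [-0.4 -0.5 -0.6] w 0.0855
```

Request:
{"op": "servo_tool", "data": {
  "commands": [
    [0,-0.2,0,0.9,2.1,0.8,0],
    [0,-0.2,0,0.9,2.1,0.8,0.8],
    [0,-0.2,0,0.9,2.1,0.8,0.9],
    [0,-0.2,0,0.9,2.1,0.8,1],
    [0,-0.2,0,0.9,2.1,0.8,1]
  ],
  "force": 60
}}

```text
clock: 2.65
tcp_pos: [0.5888, -0.0213, 0.131]
orientation: [0.337, 2.505, 0.021]
contact_force: [0.4, -0.1, -0.2]
grip_width: 0.0388
gripper_force: 0.0
```

Request:
{"op": "servo_tool", "data": {
  "commands": [
    [0,0,0,0,0,0,1],
    [0,0,0,0,0,0,1],
    [0,0,0,0,0,0,1],
    [0,0,0,0,0,0,1]
  ]
}}

```text
clock: 2.98
tcp_pos: [0.5886, -0.0222, 0.1306]
orientation: [0.339, 2.506, 0.021]
contact_force: [-1.1, -0.3, 0.2]
grip_width: 0.0004
gripper_force: 0.0
```

```bash
python3 - <<'E'
from cons import *
go(fp(34,-75,18),faceR(9.3))
E
```

```text
turn [0.08 0.11 0.05] | 0.1 shift [-0.1 -0.6 -1.4] t 2.98 j [-0.04  0.24 -0.13  2.32  1.69  0.19 -0.49] F [-1.1 -0.3  0.2] w 0.0004
```

The fingers shut on nothing, so I look.

```bash
python3 - <<'E'
from cons import *
o,s,d=grab("side","side2");o,w,wd=grab("wrist","w2")
a=cv2.resize(s[100:292,160:416],(512,384),interpolation=cv2.INTER_CUBIC)
cv2.imwrite("pics/m2.png",cv2.resize(np.hstack([a,w]),(800,300)))
E
```

```text
(no output)
```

View pics/m2.png

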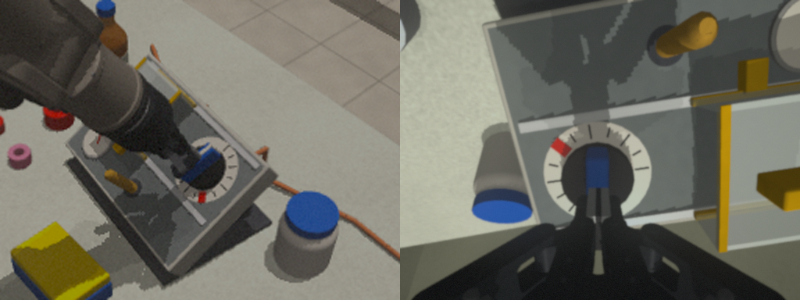

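```bash
python3 - <<'E'
from cons import *
for tag,nm in(("side2","side"),("w2","wrist")):
    o,im,de=load(tag);P=cloud(nm,de,o);W=(P-CTR)@A*1000
    hsv=cv2.cvtColor(im,cv2.COLOR_BGR2HSV)
    bl=(hsv[...,0]>100)&(hsv[...,0]<130)&(hsv[...,1]>120)&(abs(W[...,0]-34)<45)&(abs(W[...,1]+75)<45)&(W[...,2]>10)
    print(nm,"blue",bl.sum(),W[bl].min(0).round(),W[bl].max(0).round(),cv2.minAreaRect(np.float32(W[bl][:,:2])))
    g=(de>0)&(hsv[...,1]<90)&(hsv[...,2]<60)&(abs(W[...,0]-34)<50)&(abs(W[...,1]+75)<22)&(W[...,2]>18)&(W[...,2]<110)
    q=W[g];
    for lo in range(15,110,10):
        k=q[(q[:,2]>=lo)&(q[:,2]<lo+10)]
        if len(k):print(lo,len(k),k.min(0).round(),k.max(0).round())
if 1:
    o,im,de=load("w2");P=cloud("wrist",de,o);W=(P-CTR)@A*1000
    for y in range(190,300,12):print(y,[tuple(W[y,x].round().astype(int)) for x in(235,245,253,262,275)],im[y,253])
E
```

```text
side blue 184 [  6. -86.  15.] [ 61. -51.  49.] ((35.172340393066406, -78.8399887084961), (47.702789306640625, 35.85185241699219), 30.395526885986328)
15 8 [ 12. -95.  18.] [ 58. -84.  19.]
35 2 [ 13. -79.  39.] [ 25. -79.  42.]
45 7 [ 35. -86.  49.] [ 42. -80.  54.]
55 4 [ 40. -88.  57.] [ 43. -79.  63.]
65 1 [ 42. -80.  70.] [ 42. -80.  70.]
75 1 [ 44. -87.  84.] [ 44. -87.  84.]
85 18 [ 30. -88.  87.] [ 46. -81.  95.]
95 25 [ 29. -96.  95.] [ 45. -85. 104.]
105 11 [ 35. -90. 105.] [ 51. -70. 108.]
wrist blue 1077 [  5. -82.  33.] [ 30. -64.  44.] ((17.80558967590332, -72.70551300048828), (14.707623481750488, 26.020597457885742), 81.31412506103516)
15 4 [  5. -79.  18.] [  9. -63.  22.]
25 5 [  6. -79.  26.] [  9. -63.  35.]
35 14 [  7. -83.  36.] [ 32. -72.  45.]
45 308 [ 24. -87.  45.] [ 31. -60.  55.]
55 410 [ 23. -87.  55.] [ 31. -61.  65.]
65 338 [ 23. -87.  65.] [ 31. -60.  75.]
75 958 [ 20. -96.  75.] [ 47. -53.  85.]
85 2419 [ 17. -97.  85.] [ 46. -53.  95.]
95 1001 [ 16. -97.  95.] [ 43. -53. 105.]
105 971 [ 14. -88. 105.] [ 33. -56. 110.]
190 [(np.int64(5), np.int64(-81),
[... 1668 characters left out ...]
.int64(-82), np.int64(68)), (np.int64(24), np.int64(-77), np.int64(75)), (np.int64(24), np.int64(-73), np.int64(76)), (np.int64(25), np.int64(-70), np.int64(74)), (np.int64(30), np.int64(-64), np.int64(68))] [34 35 34]
286 [(np.int64(21), np.int64(-80), np.int64(87)), (np.int64(23), np.int64(-76), np.int64(84)), (np.int64(29), np.int64(-74), np.int64(77)), (np.int64(24), np.int64(-70), np.int64(85)), (np.int64(24), np.int64(-65), np.int64(86))] [51 51 50]
298 [(np.int64(22), np.int64(-79), np.int64(92)), (np.int64(23), np.int64(-76), np.int64(92)), (np.int64(35), np.int64(-75), np.int64(77)), (np.int64(24), np.int64(-70), np.int64(91)), (np.int64(24), np.int64(-65), np.int64(93))] [52 51 52]
```

```bash
python3 - <<'E'
from cons import *
o,im,de=load("w2");P=cloud("wrist",de,o);T=R.from_rotvec(o["orientation"]).as_matrix()
X=(P-o["tcp_pos"])@T*1000;W=(P-CTR)@A*1000
for x in(228,234,240,253,266,272,278):print(x,[(y,tuple(int(v) for v in X[y,x].round())) for y in range(238,252,2)])
o,im,de=load("w1");P=cloud("wrist",de,o);T=R.from_rotvec(o["orientation"]).as_matrix();X=(P-o["tcp_pos"])@T*1000
m=(de>0)&(X[...,2]<25)&(abs(X[...,0])<14)&(abs(X[...,1])<62)&(X[...,2]>-60)
for s in(-1,1):
    q=X[m&(np.sign(X[...,1])==s)];print(s,len(q),np.percentile(q,[0,1,50,99,100],axis=0).round(0).tolist())
E
```

```text
228 [(238, (-4, -16, 6)), (240, (-5, -17, 7)), (242, (-6, -16, 6)), (244, (-8, -17, 7)), (246, (-9, -17, 6)), (248, (-10, -17, 6)), (250, (-12, -17, 7))]
234 [(238, (-3, -13, 6)), (240, (-5, -13, 6)), (242, (-7, -13, 8)), (244, (-8, -13, 6)), (246, (-9, -13, 6)), (248, (-11, -13, 7)), (250, (6, -10, -27))]
240 [(238, (9, -8, -19)), (240, (8, -8, -19)), (242, (7, -8, -19)), (244, (5, -8, -19)), (246, (4, -8, -19)), (248, (3, -8, -19)), (250, (11, -7, -36))]
253 [(238, (9, -1, -20)), (240, (10, -1, -24)), (242, (10, -1, -27)), (244, (11, -1, -30)), (246, (10, -1, -31)), (248, (11, -1, -34)), (250, (10, -1, -35))]
266 [(238, (9, 6, -19)), (240, (11, 6, -25)), (242, (11, 6, -27)), (244, (10, 6, -29)), (246, (11, 6, -32)), (248, (11, 6, -34)), (250, (11, 6, -36))]
272 [(238, (-4, 11, 7)), (240, (-5, 11, 6)), (242, (-6, 11, 7)), (244, (-8, 11, 7)), (246, (-9, 11, 7)), (248, (-10, 11, 6)), (250, (6, 9, -28))]
278 [(238, (-3, 15, 6)), (240, (-5, 15, 7)), (242, (-6, 15, 6)), (244, (-9, 15, 8)), (246, (-9, 15, 6)), (248, (-11, 15, 7)), (250, (-12, 15, 6))]
-1 1500 [[-12.0, -57.0, -60.0], [-11.0, -56.0, -60.0], [6.0, -43.0, -49.0], [11.0, -42.0, -34.0], [11.0, -42.0, -32.0]]
1 1472 [[-12.0, 42.0, -60.0], [-11.0, 42.0, -60.0], [6.0, 43.0, -50.0], [11.0, 56.0, -34.0], [11.0, 56.0, -33.0]]
```

Measured from the depth images, the fingertips end about 20 mm short of the reported TCP when shut and 33 mm short when open. So the fingers closed just above the bar. I'll open, go deeper and grip again.

Request:
{"op": "servo_tool", "data": {
  "commands": [
    [0,0,0,0,0,0,0],
    [0,0,0,0,0,0,0],
    [0,0,0,0,0,0,0],
    [0,0,0,0,0,0,0],
    [0,0,0,0,0,0,0]
  ]
}}

```text
clock: 3.5
tcp_pos: [0.5886, -0.0224, 0.1305]
orientation: [0.34, 2.506, 0.02]
contact_force: [-0.1, -0.9, 0.6]
grip_width: 0.0604
gripper_force: 0.0
```

Request:
{"op": "servo_tool", "data": {
  "commands": [
    [0,0,0,0,0,0,0],
    [0,0,0,5,-1,-7,0],
    [0,0,0,9,-1.5,-13,0],
    [0,0,0,13,-2,-19.5,0],
    [0,0,0,13,-2,-19.5,0]
  ]
}}

```text
clock: 3.92
tcp_pos: [0.6017, -0.0244, 0.1101]
orientation: [0.34, 2.507, 0.02]
contact_force: [-0.4, -0.6, -0.6]
grip_width: 0.0854
gripper_force: 0.0
```

```bash
python3 - <<'E'
from cons import *
go(fp(34,-75,-4),faceR(9.3))
E
```

```text
turn [0.07 0.04 0.06] | 0.1 shift [-0.7  0.3  1.1] t 3.92 j [ 0.03  0.31 -0.2   2.3   1.87  0.22 -0.66] F [-0.4 -0.6 -0.6] w 0.0854
```

Request:
{"op": "servo_tool", "data": {
  "commands": [
    [0,0,0,-0.7,0.3,1.1,0.7],
    [0,0,0,-0.7,0.3,1.1,1],
    [0,0,0,-0.7,0.3,1.1,1],
    [0,0,0,-0.7,0.3,1.1,1],
    [0,0,0,-0.7,0.3,1.1,1]
  ]
}}

```text
clock: 4.33
tcp_pos: [0.601, -0.0239, 0.1125]
orientation: [0.339, 2.505, 0.021]
contact_force: [-0.1, 0.7, -0.9]
grip_width: 0.0256
gripper_force: 0.0
```

Request:
{"op": "servo_tool", "data": {
  "commands": [
    [0,0,0,0,0,0,1],
    [0,0,0,0,0,0,1],
    [0,0,0,0,0,0,1],
    [0,0,0,0,0,0,1]
  ]
}}

```text
clock: 4.67
tcp_pos: [0.6008, -0.0242, 0.1126]
orientation: [0.34, 2.505, 0.02]
contact_force: [-4.3, -0.1, 5.8]
grip_width: 0.0149
gripper_force: 59.6
```

```bash
python3 - <<'E'
from cons import *
go(fp(34,-75,-4),faceR(9.3)); print(r.get_obs()["gripper_force"])
go(fp(34,-75,-4),faceR(44.3))
E
```

```text
turn [0.1  0.14 0.06] | 0.2 shift [ 0.3  0.1 -1.4] t 4.67 j [ 0.03  0.3  -0.2   2.31  1.86  0.21 -0.65] F [-4.3 -0.1  5.8] w 0.0149
59.62509870529175
turn [ 20.1   -2.03 -28.58] | 35.0 shift [ 0.3  0.1 -1.4] t 4.67 j [ 0.03  0.3  -0.2   2.31  1.86  0.21 -0.65] F [-4.3 -0.1  5.8] w 0.0149
```

Request:
{"op": "servo_tool", "data": {
  "commands": [
    [4,-0.4,-5.7,-0.6,0,0.8,1],
    [8,-0.8,-11.4,-0.6,0,0.8,1],
    [12,-1.2,-17.2,-0.6,0,0.8,1],
    [16,-1.6,-22.9,-0.6,0,0.8,1],
    [20.1,-2,-28.6,-0.6,0,0.8,1]
  ]
}}

```text
clock: 5.08
tcp_pos: [0.6003, -0.0248, 0.1124]
orientation: [1.095, 2.307, 0.264]
contact_force: [4.8, -1.3, -8.3]
grip_width: 0.0146
gripper_force: 61.9
```

```bash
python3 - <<'E'
from cons import *
go(fp(34,-75,-4),faceR(79.3)); print(r.get_obs()["gripper_force"])
E
```

```text
turn [ 19.74  -2.21 -28.35] | 34.6 shift [ 0.8  0.7 -1.2] t 5.08 j [ 0.15  0.31 -0.33  2.3   1.79  0.25 -1.17] F [ 4.8 -1.3 -8.3] w 0.0146
61.935245990753174
```

Request:
{"op": "servo_tool", "data": {
  "commands": [
    [4,-0.4,-5.7,0.4,0.4,-0.6,1],
    [8,-0.8,-11.4,0.4,0.4,-0.6,1],
    [12,-1.2,-17.2,0.4,0.4,-0.6,1],
    [16,-1.6,-22.9,0.4,0.4,-0.6,1],
    [20,-2.1,-28.6,0.4,0.4,-0.6,1]
  ]
}}

```text
clock: 5.5
tcp_pos: [0.5998, -0.0251, 0.112]
orientation: [1.776, 1.912, 0.491]
contact_force: [-5.8, -2.2, 2.9]
grip_width: 0.0147
gripper_force: 63.9
```

```bash
python3 - <<'E'
from cons import *
go(fp(34,-75,-4),faceR(109.3)); print(r.get_obs()["gripper_force"])
E
```

```text
turn [ 16.9   -1.88 -24.28] | 29.6 shift [ 1.2  1.  -0.8] t 5.5 j [ 0.26  0.33 -0.46  2.29  1.76  0.29 -1.74] F [-5.8 -2.2  2.9] w 0.0147
63.90104055404663
```

Request:
{"op": "servo_tool", "data": {
  "commands": [
    [4,-0.4,-5.7,0.5,0.6,0,1],
    [8,-0.8,-11.4,0.5,0.6,0,1],
    [12,-1.2,-17.2,0.5,0.6,0,1],
    [16.9,-1.8,-24.3,0.5,0.6,0,1],
    [16.9,-1.8,-24.3,0.5,0.6,0,1]
  ]
}}

```text
clock: 5.92
tcp_pos: [0.5993, -0.0251, 0.1116]
orientation: [2.271, 1.433, 0.661]
contact_force: [-10.6, -2.7, 7.8]
grip_width: 0.0149
gripper_force: 65.0
```

```bash
python3 - <<'E'
from cons import *
go(fp(34,-75,-4),faceR(139.3)); print(r.get_obs()["gripper_force"])
o,im,de=grab("wrist","w3")
E
```

```text
turn [ 17.13  -1.91 -24.48] | 29.9 shift [ 1.7  0.9 -0.4] t 5.92 j [ 0.34  0.34 -0.55  2.29  1.74  0.32 -2.22] F [-10.6  -2.7   7.8] w 0.0149
65.02793669700623
```

Request:
{"op": "servo_tool", "data": {
  "commands": [
    [4,-0.4,-5.7,0.3,0.7,0.5,1],
    [8,-0.9,-11.4,0.3,0.7,0.5,1],
    [12,-1.3,-17.2,0.3,0.7,0.5,1],
    [17.1,-1.9,-24.5,0.3,0.7,0.5,1],
    [17.1,-1.9,-24.5,0.3,0.7,0.5,1]
  ]
}}

```text
clock: 6.38
tcp_pos: [0.5989, -0.0247, 0.1113]
orientation: [2.661, 0.827, 0.805]
contact_force: [-9.4, -2.3, 5.2]
grip_width: 0.0147
gripper_force: 64.7
```

```bash
python3 - <<'E'
from cons import *
go(fp(34,-75,-4),faceR(139.3)); print(r.get_obs()["gripper_force"])
o,im,de=grab("side","s4")
hsv=cv2.cvtColor(im,cv2.COLOR_BGR2HSV)
a=cv2.resize(im[150:260,230:360],None,fx=5,fy=5,interpolation=cv2.INTER_CUBIC);cv2.imwrite("pics/s4c.png",a)
E
```

```text
turn [ 0.1  -0.02  0.09] | 0.1 shift [ 2.1  0.5 -0.1] t 6.38 j [ 0.42  0.36 -0.65  2.28  1.73  0.36 -2.72] F [-9.4 -2.3  5.2] w 0.0147
64.66721892356873
```

View pics/s4c.png

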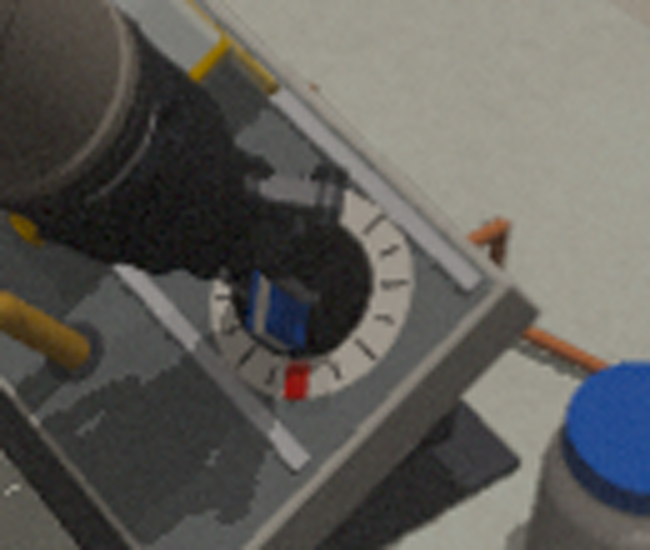

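The crop shows the bar end at (275,325), close to the red mark at (297,382). I release, back off and check.

Request:
{"op": "servo_tool", "data": {
  "commands": [
    [0,0,0,0,0,0,0],
    [0,0,0,0,0,0,0],
    [0,0,0,0,0,0,0],
    [0,0,0,0,0,0,0],
    [0,0,0,0,0,0,0]
  ]
}}

```text
clock: 6.85
tcp_pos: [0.6019, -0.0219, 0.1131]
orientation: [2.656, 0.84, 0.811]
contact_force: [-0.1, -0.5, 1.1]
grip_width: 0.0743
gripper_force: 0.0
```

Request:
{"op": "servo_tool", "data": {
  "commands": [
    [0,0,0,-20,2,28,0],
    [0,0,0,-40,4,57,0],
    [-4,0.4,5.7,-57,6,82,0],
    [-8,0.8,11.4,-57,6,82,0],
    [-12,1.2,17.2,-57,6,82,0]
  ]
}}

```text
clock: 7.27
tcp_pos: [0.5457, -0.0163, 0.1943]
orientation: [2.506, 1.102, 0.754]
contact_force: [0.1, -0.0, 0.3]
grip_width: 0.0854
gripper_force: 0.0
```

Request:
{"op": "servo_tool", "data": {
  "commands": [
    [-4,0.4,5.7,0,0,0,0],
    [-8,0.8,11.4,0,0,0,0],
    [-12,1.2,17.2,0,0,0,0],
    [-16,1.6,22.9,0,0,0,0],
    [-20,2,28.6,0,0,0,0]
  ]
}}

```text
clock: 7.68
tcp_pos: [0.546, -0.0166, 0.1932]
orientation: [1.978, 1.737, 0.567]
contact_force: [0.1, 0.1, -0.4]
grip_width: 0.0853
gripper_force: 0.0
```

Request:
{"op": "servo_tool", "data": {
  "commands": [
    [-4,0.4,5.7,0,0,0,0],
    [-8,0.8,11.4,0,0,0,0],
    [-12,1.2,17.2,0,0,0,0],
    [-16,1.6,22.9,0,0,0,0],
    [-20,2,28.6,0,0,0,0]
  ]
}}

```text
clock: 8.1
tcp_pos: [0.5459, -0.0165, 0.1931]
orientation: [1.328, 2.192, 0.35]
contact_force: [-0.8, 0.2, -0.2]
grip_width: 0.0852
gripper_force: 0.0
```

Request:
{"op": "servo_tool", "data": {
  "commands": [
    [-4,0.4,5.7,0,0,0,0],
    [-8,0.8,11.4,0,0,0,0],
    [-12,1.2,17.2,0,0,0,0],
    [-16,1.6,22.9,0,0,0,0],
    [-20,2,28.6,0,0,0,0]
  ]
}}

```text
clock: 8.52
tcp_pos: [0.5459, -0.0165, 0.1931]
orientation: [0.599, 2.457, 0.114]
contact_force: [-0.1, -0.7, 0.2]
grip_width: 0.0854
gripper_force: 0.0
```

```bash
python3 - <<'E'
from cons import *
go(fp(10,-20,105),faceR(0))
E
```

```text
turn [-12.48   1.6   17.33] | 21.4 shift [-20.7  55.8  -6.4] t 8.52 j [ 0.67  0.12 -0.88  2.32  1.06  0.29 -0.05] F [-0.1 -0.7  0.2] w 0.0854
```

Request:
{"op": "servo_tool", "data": {
  "commands": [
    [-4,0.5,5.6,-7,20,0,0],
    [-8,1,11.4,-14,35,0,0],
    [-12.5,1.6,17.3,-15,35,0,0],
    [-12.5,1.6,17.3,-15,35,0,0]
  ]
}}

```text
clock: 8.85
tcp_pos: [0.5307, 0.0195, 0.1932]
orientation: [0.135, 2.527, -0.042]
contact_force: [-0.2, -0.4, 0.1]
grip_width: 0.0853
gripper_force: 0.0
```

```bash
cat > knob.py <<'E'
from cons import *
def knob(tag):
    o,im,de=load(tag);P=cloud("wrist",de,o);W=(P-CTR)@A*1000;hsv=cv2.cvtColor(im,cv2.COLOR_BGR2HSV)
    ok=(de>0)&(abs(W[...,0]-34)<50)&(abs(W[...,1]+75)<50)
    bar=ok&(W[...,2]>34)&(W[...,2]<44);c,s,a=cv2.minAreaRect(np.float32(W[bar][:,:2]))
    red=ok&((hsv[...,0]<8)|(hsv[...,0]>172))&(hsv[...,1]>110)&(W[...,2]<12)
    wh=bar&(hsv[...,1]<70)&(hsv[...,2]>100)
    f=lambda q:np.degrees(np.arctan2(-(q[1]-c[1]),q[0]-c[0])).round(1)
    print("bar",bar.sum(),np.round(c,1),np.round(s,1),round(a,1),"white",wh.sum(),f(W[wh].mean(0)),"red",red.sum(),f(W[red].mean(0)),W[red].mean(0).round(1))
    g=(de>0)&(W[...,2]>66)&(W[...,2]<84)&(W[...,0]>10)&(W[...,0]<60)&(W[...,1]>-100)&(W[...,1]<100)
    if g.sum():print("fin",W[g].min(0).round(1),W[g].max(0).round(1))
E
python3 - <<'E'
from knob import *
grab("wrist","w4");knob("w1");knob("w4")
go(fp(34,50,95),faceR(0));go(fp(34,50,60),faceR(0))
E
```

```text
bar 1137 [ 34.2 -75.3] [16.1 59.6] 81.2 white 180 9.3 red 136 139.5 [   4.5 -100.7    1.4]
fin [26.8 27.  66. ] [41.7 71.  76.8]
bar 1240 [ 32.8 -75.1] [59.4 15.6] 41.2 white 229 136.5 red 148 138.1 [   4.3 -100.7    1.3]
fin [26.8 26.9 66. ] [41.3 71.3 76.2]
turn [-0.22  0.04  0.35] | 0.4 shift [27.  87.4 -0.9] t 8.9 j [ 0.63  0.1  -0.94  2.34  1.08  0.35  0.2 ] F [ 0.5 -0.7  0.5] w 0.0854
turn [-0.22  0.04  0.35] | 0.4 shift [ 46.9  85.3 -29.5] t 8.9 j [ 0.63  0.1  -0.94  2.34  1.08  0.35  0.2 ] F [ 0.5 -0.7  0.5] w 0.0854
```

View pics/w4.png

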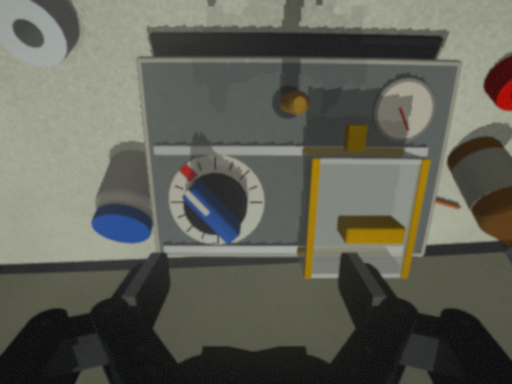

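Wrist view: the pointer (195,200) points at the red mark (187,172). Measured, the pointer is at 138.8° and the mark at about 138–139.5°. Next I slide the cover by its fin.

Request:
{"op": "servo_tool", "data": {
  "commands": [
    [0,0,0.3,10,30,0,0],
    [0,0,0.3,18,60,0,0],
    [0,0,0.3,27,86,-1,0],
    [0,0,0.3,27,86,-1,0],
    [0,0,0.3,27,86,-1,0]
  ]
}}

```text
clock: 9.32
tcp_pos: [0.5582, 0.1058, 0.1918]
orientation: [0.139, 2.528, -0.035]
contact_force: [-0.5, -1.4, 0.4]
grip_width: 0.0857
gripper_force: 0.0
```

```bash
python3 - <<'E'
from cons import *
go(fp(34,49,32),faceR(0))
E
```

```text
turn [-0.37 -0.01  0.07] | 0.4 shift [ 35.5  -4.5 -51.1] t 9.32 j [ 0.42  0.22 -0.99  2.25  1.2   0.56 -0.04] F [-0.5 -1.4  0.4] w 0.0857
```

Request:
{"op": "servo_tool", "data": {
  "commands": [
    [-0.4,0,0,12,-3,-17,0],
    [-0.4,0,0,24,-4,-34,0],
    [-0.4,0,0,35.5,-4.5,-51,0],
    [-0.4,0,0,35.5,-4.5,-51,0]
  ]
}}

```text
clock: 9.65
tcp_pos: [0.5931, 0.0964, 0.1374]
orientation: [0.142, 2.532, -0.05]
contact_force: [-0.3, -0.2, -0.5]
grip_width: 0.0853
gripper_force: 0.0
```

Request:
{"op": "servo_tool", "data": {
  "commands": [
    [0,0,0,0,0,0,1],
    [0,0,0,0,0,0,1],
    [0,0,0,0,0,0,1],
    [0,0,0,0,0,0,1],
    [0,0,0,0,0,0,1]
  ],
  "force": 25
}}

```text
clock: 10.07
tcp_pos: [0.5933, 0.1, 0.1423]
orientation: [0.134, 2.525, -0.048]
contact_force: [-6.6, -0.8, 8.2]
grip_width: 0.0436
gripper_force: 26.1
```

```bash
python3 - <<'E'
from cons import *
go(fp(34,49,32),faceR(0));go(fp(34,-71,32),faceR(0))
E
```

```text
turn [0.23 0.12 0.04] | 0.3 shift [ 0.4  1.3 -1.6] t 10.07 j [ 0.34  0.38 -0.91  2.23  1.46  0.61 -0.23] F [-6.6 -0.8  8.2] w 0.0436
turn [0.23 0.12 0.04] | 0.3 shift [ -12.3 -118.    -1.6] t 10.07 j [ 0.34  0.38 -0.91  2.23  1.46  0.61 -0.23] F [-6.6 -0.8  8.2] w 0.0436
```

Request:
{"op": "servo_tool", "data": {
  "commands": [
    [0,0,0,-1.7,0,2.5,1],
    [0,0,0,-4,-20,2.5,1],
    [0,0,0,-7,-45,2.5,1],
    [0,0,0,-9,-70,2.5,1],
    [0,0,0,-11,-85,2.5,1]
  ]
}}

```text
clock: 10.48
tcp_pos: [0.5822, 0.0128, 0.1436]
orientation: [0.136, 2.527, -0.047]
contact_force: [16.7, 0.2, -18.5]
grip_width: 0.0432
gripper_force: 33.8
```

Request:
{"op": "servo_tool", "data": {
  "commands": [
    [0,0,0,-1,-10,0,1],
    [0,0,0,-2.1,-20,0,1],
    [0,0,0,-3.2,-30,0,1],
    [0,0,0,-3.2,-30,0,1]
  ]
}}

```text
clock: 10.82
tcp_pos: [0.5788, -0.0176, 0.1435]
orientation: [0.138, 2.527, -0.05]
contact_force: [4.3, -2.3, -6.3]
grip_width: 0.0432
gripper_force: 35.5
```

```bash
python3 - <<'E'
from cons import *
go(fp(34,-75,34),faceR(0))
E
```

```text
turn [0.26 0.01 0.21] | 0.3 shift [ 0.6 -4.3 -1.2] t 10.82 j [ 0.57  0.3  -0.83  2.3   1.51  0.38 -0.1 ] F [ 4.3 -2.3 -6.3] w 0.0432
```

Request:
{"op": "servo_tool", "data": {
  "commands": [
    [0,0,0,-0.3,-3,0,1],
    [0,0,0,-0.5,-5,0,1],
    [0,0,0,-0.5,-5,0,1],
    [0,0,0,-0.5,-5,0,1]
  ]
}}

```text
clock: 11.15
tcp_pos: [0.5785, -0.02, 0.1435]
orientation: [0.134, 2.527, -0.047]
contact_force: [4.0, 0.6, -5.4]
grip_width: 0.0431
gripper_force: 35.7
```

Request:
{"op": "servo_tool", "data": {
  "commands": [
    [0,0,0,-0.3,-3,0,1],
    [0,0,0,-0.3,-3,0,1],
    [0,0,0,-0.3,-3,0,1]
  ]
}}

```text
clock: 11.4
tcp_pos: [0.5784, -0.0215, 0.1436]
orientation: [0.132, 2.527, -0.044]
contact_force: [4.0, 3.7, -6.3]
grip_width: 0.0433
gripper_force: 35.5
```

```bash
python3 - <<'E'
from cons import *
go(fp(34,-75,34),faceR(0))
E
```

```text
turn [ 0.1   0.02 -0.1 ] | 0.1 shift [ 1.  -0.3 -1.3] t 11.4 j [ 0.58  0.29 -0.83  2.3   1.52  0.37 -0.09] F [ 4.   3.7 -6.3] w 0.0433
```

Request:
{"op": "servo_tool", "data": {
  "commands": [
    [0,0,0,-0.5,-5,0,1],
    [0,0,0,-0.5,-5,0,1],
    [0,0,0,-0.5,-5,0,1],
    [0,0,0,-0.5,-5,0,1]
  ]
}}

```text
clock: 11.73
tcp_pos: [0.5782, -0.0214, 0.1436]
orientation: [0.124, 2.528, -0.034]
contact_force: [8.1, 14.1, -11.4]
grip_width: 0.0431
gripper_force: 34.6
```

Request:
{"op": "servo_tool", "data": {
  "commands": [
    [0,0,0,0,1,0,0],
    [0,0,0,0,1,0,0],
    [0,0,0,0,1,0,0],
    [0,0,0,0,1,0,0],
    [0,0,0,0,1,0,0]
  ]
}}

```text
clock: 12.15
tcp_pos: [0.5778, -0.028, 0.1436]
orientation: [0.135, 2.527, -0.049]
contact_force: [0.7, -0.7, -1.2]
grip_width: 0.0853
gripper_force: 0.0
```

Request:
{"op": "servo_tool", "data": {
  "commands": [
    [0,0,0,-17,3,24,0],
    [0,0,0,-33,6,48,0],
    [0,0,0,-50,25,60,0],
    [0,0,0,-50,40,60,0],
    [0,0,0,-50,40,60,0]
  ]
}}

```text
clock: 12.57
tcp_pos: [0.5279, 0.0154, 0.2056]
orientation: [0.13, 2.523, -0.048]
contact_force: [0.1, 0.8, 0.3]
grip_width: 0.0857
gripper_force: 0.0
```

```bash
python3 - <<'E'
from knob import *
grab("wrist","w5");knob("w5")
go(fp(34,-75,34),faceR(0))
o,im,de=load("w5");P=cloud("wrist",de,o)
m=(de>0)&(P[...,2]>.015)&(P[...,2]<.05)&(P[...,1]<-.1)&(P[...,1]>-.25)&(P[...,0]<.52)&(P[...,0]>.38)
q=P[m];print("grey",m.sum(),q.min(0).round(3),q.max(0).round(3))
go(np.array([.459,-.159,.10]),downR(-6.1))
E
```

```text
bar 0 [0. 0.] [0. 0.] 0.0 white 0 nan red 0 nan [nan nan nan]
fin [ 26.  -97.3  66. ] [ 40.  -53.4  76.6]
turn [ 0.32  0.16 -0.07] | 0.4 shift [ 51.3 -35.6 -62.4] t 12.62 j [ 0.67  0.06 -0.96  2.33  0.96  0.33  0.34] F [ 0.1  0.1 -0.5] w 0.0853
grey 3639 [ 0.437 -0.191  0.015] [ 0.491 -0.13   0.033]
turn [ 4.01 34.96 -0.16] | 35.2 shift [ -69.  -172.7 -104.8] t 12.62 j [ 0.67  0.06 -0.96  2.33  0.96  0.33  0.34] F [ 0.1  0.1 -0.5] w 0.0853knob.py:9: RuntimeWarning: Mean of empty slice.
  print("bar",bar.sum(),np.round(c,1),np.round(s,1),round(a,1),"white",wh.sum(),f(W[wh].mean(0)),"red",red.sum(),f(W[red].mean(0)),W[red].mean(0).round(1))
  ret = um.true_divide(
```

The cover is against its stop, with the fin's centre at v≈-75. Now the grey collar.

Request:
{"op": "servo_tool", "data": {
  "commands": [
    [0.8,7,0,-14,-35,0,0],
    [1.6,14,0,-28,-70,0,0],
    [2.4,21,0,-42,-105,-20,0],
    [3.2,28,0,-56,-140,-50,0],
    [4,35,-0.2,-68,-173,-80,0]
  ]
}}

```text
clock: 13.03
tcp_pos: [0.4848, -0.1025, 0.1627]
orientation: [0.16, 2.892, -0.046]
contact_force: [0.5, -0.6, -0.2]
grip_width: 0.0857
gripper_force: 0.0
```

Request:
{"op": "servo_tool", "data": {
  "commands": [
    [0,0,0,0,0,-25,0],
    [0,0,0,0,0,-45,0],
    [0,0,0,0,0,-45,0]
  ]
}}

```text
clock: 13.28
tcp_pos: [0.4819, -0.1036, 0.1123]
orientation: [0.169, 2.898, -0.044]
contact_force: [-1.7, 0.2, -1.2]
grip_width: 0.0853
gripper_force: 0.0
```

```bash
python3 - <<'E'
from cons import *
go(np.array([.46,-.16,-.018]),downR(-6.1))
o,im,de=grab("wrist","w6");P=cloud("wrist",de,o);T=R.from_rotvec(o["orientation"]).as_matrix();X=(P-o["tcp_pos"])@T*1000
m=(de>0)&(P[...,2]>.026)&(P[...,2]<.036)&(abs(P[...,0]-.46)<.05)&(abs(P[...,1]+.16)<.045)
q=P[m];print(m.sum(),q.min(0).round(4),q.max(0).round(4),cv2.minEnclosingCircle(np.float32(q[:,:2])))
E
```

```text
turn [ 2.46 13.55  0.57] | 13.8 shift [ -21.9  -56.4 -130.3] t 13.28 j [ 0.82  0.3  -0.85  2.22  0.54  0.54  1.04] F [-1.7  0.2 -1.2] w 0.0853
3254 [ 0.4318 -0.1901  0.026 ] [ 0.491  -0.1313  0.0333] ((0.46128085255622864, -0.1610570102930069), 0.03003409132361412)
```

Request:
{"op": "servo_tool", "data": {
  "commands": [
    [1.2,6.8,0.3,-10,-28,0,0],
    [2.5,13.5,0.6,-21.5,-57,-20,0],
    [2.5,13.5,0.6,-21.5,-57,-40,0],
    [2.5,13.5,0.6,-21.5,-57,-60,0],
    [2.5,13.5,0.6,-21.5,-57,-60,0]
  ]
}}

```text
clock: 13.75
tcp_pos: [0.462, -0.1591, 0.0548]
orientation: [0.162, 3.133, 0.002]
contact_force: [-1.2, 0.7, 0.7]
grip_width: 0.0852
gripper_force: 0.0
```

```bash
python3 - <<'E'
from cons import *
go(np.array([.4605,-.1605,-.018]),downR(-6.1))
E
```

```text
turn [-0.06  0.28 -0.17] | 0.3 shift [ -1.5  -1.4 -72.8] t 13.75 j [ 0.85  0.51 -0.79  2.08  0.54  0.75  1.19] F [-1.2  0.7  0.7] w 0.0852
```

Request:
{"op": "servo_tool", "data": {
  "commands": [
    [0,0.3,0,-1.5,-1.4,-25,0],
    [0,0.3,0,-1.5,-1.4,-50,0],
    [0,0.3,0,-1.5,-1.4,-70,0],
    [0,0.3,0,-1.5,-1.4,-73,0],
    [0,0.3,0,-1.5,-1.4,-73,0]
  ]
}}

```text
clock: 14.17
tcp_pos: [0.462, -0.16, -0.0156]
orientation: [0.16, 3.135, -0.001]
contact_force: [0.4, -0.5, 0.1]
grip_width: 0.0853
gripper_force: 0.0
```

Request:
{"op": "servo_tool", "data": {
  "commands": [
    [0,0,0,0,0,0,1],
    [0,0,0,0,0,0,1],
    [0,0,0,0,0,0,1],
    [0,0,0,0,0,0,1]
  ],
  "force": 40
}}

```text
clock: 14.5
tcp_pos: [0.4632, -0.1607, -0.0142]
orientation: [0.162, 3.131, -0.003]
contact_force: [-2.9, -0.2, 12.4]
grip_width: 0.0594
gripper_force: 40.3
```

```bash
python3 - <<'E'
from cons import *
go(np.array([.4605,-.1605,-.018]),downR(-6.1))
E
```

```text
turn [ 0.14  0.33 -0.19] | 0.4 shift [-2.7  0.2 -3.8] t 14.5 j [ 0.76  0.62 -0.68  2.11  0.68  0.63  1.06] F [-2.9 -0.2 12.4] w 0.0594
```

Request:
{"op": "servo_tool", "data": {
  "commands": [
    [0,0,0,0,0,20,1],
    [0,0,0,0,0,60,1],
    [0,0,0,0,0,100,1],
    [0,0,0,0,0,130,1],
    [0,0,0,0,0,130,1]
  ]
}}

```text
clock: 14.92
tcp_pos: [0.4659, -0.1609, 0.12]
orientation: [0.161, 3.124, -0.007]
contact_force: [1.5, -0.3, -2.3]
grip_width: 0.0589
gripper_force: 45.0
```

```bash
cat > held.py <<'E'
from cons import *
def held(tag,rad,lo=-45,hi=-5):
    o,im,de=grab("wrist",tag);P=cloud("wrist",de,o);T=R.from_rotvec(o["orientation"]).as_matrix();X=(P-o["tcp_pos"])@T*1000
    hsv=cv2.cvtColor(im,cv2.COLOR_BGR2HSV)
    m=(de>0)&(X[...,2]>-70)&(X[...,2]<20)&(np.hypot(X[...,0],X[...,1])<rad+12)&(hsv[...,2]>75)
    q=X[m];z=np.median(q[q[:,2]<np.percentile(q[:,2],60)][:,2]);t=q[abs(q[:,2]-z)<2.5]
    print("held",m.sum(),"top z",z.round(1),"n",len(t),np.percentile(t,[1,99],axis=0).round(1).tolist(),[np.round(v,1) for v in cv2.minEnclosingCircle(np.float32(t[:,:2]))])
E
python3 - <<'E'
from held import *
held("w7",30);go(fp(-58,-10,66),faceR(0))
E
```

```text
held 9135 top z -45.2 n 8797 [[-25.7, -27.4, -46.2], [29.0, 26.6, -43.6]] [array([-1.1, -0.4]), np.float64(31.9)]
turn [ -3.43 -34.24  -0.11] | 34.4 shift [ 28.8 213.9  -1.6] t 14.97 j [ 0.92  0.42 -0.87  2.04  0.43  0.86  1.28] F [-0.5  0.1 -3.8] w 0.0589
```

View pics/w7.png

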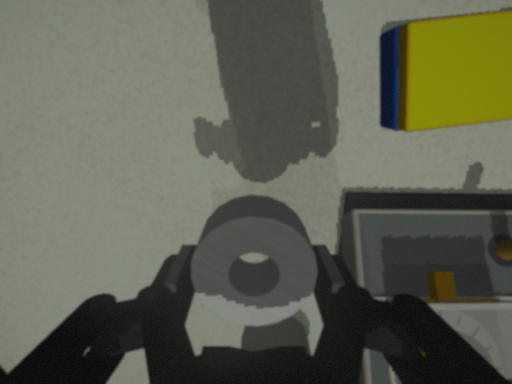

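The grey collar is held centred between the fingers: its ring is at (254,262) and its hole at (254,275). Its bottom is about 13.5 mm behind the TCP. Next I carry it to the post.

Request:
{"op": "servo_tool", "data": {
  "commands": [
    [0,0,0,0,20,20,1],
    [-0.7,-6.8,0,4,55,20,1],
    [-1.4,-13.6,0,8,90,20,1],
    [-2.1,-20.4,0,11,125,18,1],
    [-2.8,-27,0,14,160,16,1]
  ]
}}

```text
clock: 15.38
tcp_pos: [0.4721, -0.0306, 0.129]
orientation: [0.145, 2.754, -0.054]
contact_force: [0.3, -2.2, -2.1]
grip_width: 0.0591
gripper_force: 45.0
```

```bash
python3 - <<'E'
from cons import *
go(fp(-58.5,-10,85),faceR(0))
E
```

```text
turn [ -0.38 -12.96   0.26] | 13.0 shift [ 9.8 84.6  2. ] t 15.38 j [ 0.65  0.17 -0.85  2.35  0.69  0.39  0.7 ] F [ 0.3 -2.2 -2.1] w 0.0591
```

Request:
{"op": "servo_tool", "data": {
  "commands": [
    [0,-4,0,0,20,8,1],
    [-0.2,-8.5,0,3,50,8,1],
    [-0.4,-13,0.3,9,84,3,1],
    [-0.4,-13,0.3,9.8,84.6,2,1],
    [-0.4,-13,0.3,9.8,84.6,2,1]
  ]
}}

```text
clock: 15.8
tcp_pos: [0.4778, 0.0385, 0.1229]
orientation: [0.127, 2.593, -0.082]
contact_force: [-1.3, -0.4, -6.2]
grip_width: 0.0594
gripper_force: 45.0
```

```bash
python3 - <<'E'
from cons import *
go(fp(-58.5,-10,85),faceR(0))
E
```

```text
turn [ 1.5  -3.83  0.09] | 4.1 shift [ 4.1 15.5  8.2] t 15.8 j [ 0.8   0.37 -1.35  2.44  1.46  0.66 -0.22] F [-1.3 -0.4 -6.2] w 0.0594
```

```bash
cat >> cons.py <<'E'
def tiltR(t,base=0):  # tool leaning t deg (35 = square to face)
    a=R.from_rotvec(A[:,1]*np.radians(35-t)).as_matrix();return a@faceR(base)
def bot(u,v,n,t,off=(-.6,0,-13.5)):  # collar-bottom centre at face point, tool lean t
    M=tiltR(t);return fp(u,v,n)-M@(np.array(off)/1000),M
E
python3 - <<'E'
from cons import *
for n,t in((80,26),(80,29),(72,28)):go(*bot(-58,-10,n,t))
E
```

```text
turn [ 2.46  5.12 -0.06] | 5.7 shift [12.7 14.6 -8. ] t 15.8 j [ 0.8   0.37 -1.35  2.44  1.46  0.66 -0.22] F [-1.3 -0.4 -6.2] w 0.0594
turn [ 2.14  2.13 -0.01] | 3.0 shift [13.3 14.5 -7.7] t 15.8 j [ 0.8   0.37 -1.35  2.44  1.46  0.66 -0.22] F [-1.3 -0.4 -6.2] w 0.0594
turn [ 2.25  3.13 -0.03] | 3.9 shift [ 17.7  14.1 -14.4] t 15.8 j [ 0.8   0.37 -1.35  2.44  1.46  0.66 -0.22] F [-1.3 -0.4 -6.2] w 0.0594
```

Request:
{"op": "servo_tool", "data": {
  "commands": [
    [1,3,0,5,3,0,1],
    [2.5,5.1,0,10,10,-4,1],
    [2.5,5.1,0,12.7,14.6,-8,1],
    [2.5,5.1,0,12.7,14.6,-8,1],
    [2.5,5.1,0,12.7,14.6,-8,1]
  ]
}}

```text
clock: 16.22
tcp_pos: [0.4909, 0.0533, 0.1147]
orientation: [0.141, 2.688, -0.03]
contact_force: [-0.3, 0.3, -3.4]
grip_width: 0.0592
gripper_force: 45.0
```

```bash
python3 - <<'E'
from cons import *
for n,t in((80,26),(72,28),(60,29)):go(*bot(-58,-10,n,t))
E
```

```text
turn [-0.11 -0.17 -0.11] | 0.2 shift [-0.5 -0.3  0.1] t 16.22 j [ 0.78  0.44 -1.32  2.35  1.29  0.67 -0.03] F [-0.3  0.3 -3.4] w 0.0592
turn [-0.32 -2.16 -0.11] | 2.2 shift [ 4.5 -0.8 -6.3] t 16.22 j [ 0.78  0.44 -1.32  2.35  1.29  0.67 -0.03] F [-0.3  0.3 -3.4] w 0.0592
turn [-0.43 -3.15 -0.11] | 3.2 shift [ 11.6  -1.6 -16. ] t 16.22 j [ 0.78  0.44 -1.32  2.35  1.29  0.67 -0.03] F [-0.3  0.3 -3.4] w 0.0592
```

Request:
{"op": "servo_tool", "data": {
  "commands": [
    [-0.3,-2.2,0,4.5,-0.8,-6.3,1],
    [-0.4,-3.1,0,8,-1.2,-11,1],
    [-0.4,-3.1,0,11.6,-1.6,-16,1],
    [-0.4,-3.1,0,11.6,-1.6,-16,1]
  ]
}}

```text
clock: 16.55
tcp_pos: [0.503, 0.0512, 0.0987]
orientation: [0.138, 2.633, -0.037]
contact_force: [0.2, -0.1, -2.9]
grip_width: 0.0591
gripper_force: 44.9
```

```bash
python3 - <<'E'
from cons import *
for n,t in((60,29),(45,32),(30,35),(0,35)):go(*bot(-58,-10,n,t))
E
```

```text
turn [ 0.04 -0.05 -0.09] | 0.1 shift [-0.4  0.6  0. ] t 16.55 j [ 0.7   0.47 -1.24  2.38  1.49  0.68 -0.21] F [ 0.2 -0.1 -2.9] w 0.0591
turn [-0.27 -3.03 -0.09] | 3.0 shift [  8.7  -0.4 -11.9] t 16.55 j [ 0.7   0.47 -1.24  2.38  1.49  0.68 -0.21] F [ 0.2 -0.1 -2.9] w 0.0591
turn [-0.59 -6.01 -0.09] | 6.0 shift [ 17.9  -1.4 -23.9] t 16.55 j [ 0.7   0.47 -1.24  2.38  1.49  0.68 -0.21] F [ 0.2 -0.1 -2.9] w 0.0591
turn [-0.59 -6.01 -0.09] | 6.0 shift [ 35.   -3.2 -48.4] t 16.55 j [ 0.7   0.47 -1.24  2.38  1.49  0.68 -0.21] F [ 0.2 -0.1 -2.9] w 0.0591
```

Request:
{"op": "servo_tool", "data": {
  "commands": [
    [-0.1,-1.5,0,4,0,-6,1],
    [-0.3,-3,0,8.7,-0.4,-12,1],
    [-0.4,-4.5,0,13,-0.9,-18,1],
    [-0.6,-6,0,17.9,-1.4,-24,1],
    [-0.6,-6,0,17.9,-1.4,-24,1]
  ]
}}

```text
clock: 16.97
tcp_pos: [0.5207, 0.0501, 0.0742]
orientation: [0.133, 2.529, -0.041]
contact_force: [0.9, -0.1, -2.6]
grip_width: 0.0591
gripper_force: 44.9
```

```bash
python3 - <<'E'
from cons import *
for n,t in((30,35),(0,35)):go(*bot(-58,-10,n,t))
o,s,d=grab("side","s8");o,w,wd=grab("wrist","w8")
a=cv2.resize(s[150:278,150:320],(510,384),interpolation=cv2.INTER_CUBIC)
cv2.imwrite("pics/m8.png",cv2.resize(np.hstack([a,w]),(800,300)))
E
```

```text
turn [-0.05 -0.04 -0.08] | 0.1 shift [ 0.2 -0.3  0.6] t 16.97 j [ 0.62  0.59 -1.19  2.43  1.82  0.82 -0.5 ] F [ 0.9 -0.1 -2.6] w 0.0591
turn [-0.05 -0.04 -0.08] | 0.1 shift [ 17.3  -2.1 -24. ] t 16.97 j [ 0.62  0.59 -1.19  2.43  1.82  0.82 -0.5 ] F [ 0.9 -0.1 -2.6] w 0.0591
```

View pics/m8.png

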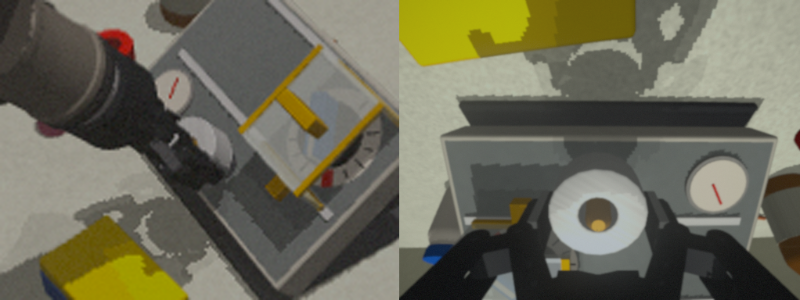

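The brass tip (599,226) is visible inside the grey collar's hole (598,212), so it is threaded. I lower it home.

Request:
{"op": "servo_tool", "data": {
  "commands": [
    [0,0,0,5,-0.7,-7,1],
    [0,0,0,10,-1.4,-14,1],
    [0,0,0,15,-2,-20.5,1],
    [0,0,0,17.3,-2.1,-24,1],
    [0,0,0,17.3,-2.1,-24,1]
  ]
}}

```text
clock: 17.48
tcp_pos: [0.5392, 0.0483, 0.0512]
orientation: [0.134, 2.527, -0.04]
contact_force: [0.7, -0.4, -2.2]
grip_width: 0.0594
gripper_force: 45.3
```

```bash
python3 - <<'E'
from cons import *
go(*bot(-58,-10,0,35));go(*bot(-58,-10,-3,35))
E
```

```text
turn [-0.08  0.05 -0.05] | 0.1 shift [-1.2 -0.4 -0.9] t 17.48 j [ 0.59  0.67 -1.14  2.41  1.9   0.86 -0.53] F [ 0.7 -0.4 -2.2] w 0.0594
turn [-0.08  0.05 -0.05] | 0.1 shift [ 0.5 -0.5 -3.3] t 17.48 j [ 0.59  0.67 -1.14  2.41  1.9   0.86 -0.53] F [ 0.7 -0.4 -2.2] w 0.0594
```

Request:
{"op": "servo_tool", "data": {
  "commands": [
    [0,0,0,0.3,-0.5,-2,1],
    [0,0,0,0.5,-0.5,-3.5,1],
    [0,0,0,0.5,-0.5,-3.5,1],
    [0,0,0,0.5,-0.5,-3.5,1]
  ]
}}

```text
clock: 17.82
tcp_pos: [0.5394, 0.0484, 0.0505]
orientation: [0.13, 2.522, -0.043]
contact_force: [-17.8, -3.5, 30.0]
grip_width: 0.0589
gripper_force: 48.5
```

```bash
python3 - <<'E'
from cons import *
go(*bot(-58,-10,-1.5,35))
E
```

```text
turn [ 0.09  0.35 -0.2 ] | 0.4 shift [-0.6 -0.5 -1.4] t 17.82 j [ 0.58  0.68 -1.14  2.41  1.91  0.87 -0.53] F [-17.8  -3.5  30. ] w 0.0589
```

Request:
{"op": "servo_tool", "data": {
  "commands": [
    [0,0,0,-0.5,0,1.5,0.5],
    [0,0,0,-0.5,0,1.5,0],
    [0,0,0,-0.5,0,1.5,0],
    [0,0,0,-0.5,0,1.5,0],
    [0,0,0,-0.5,0,1.5,0]
  ]
}}

```text
clock: 18.23
tcp_pos: [0.5391, 0.0478, 0.0497]
orientation: [0.134, 2.526, -0.041]
contact_force: [-0.2, 0.4, -0.1]
grip_width: 0.0854
gripper_force: 0.0
```

Request:
{"op": "servo_tool", "data": {
  "commands": [
    [0,0,0,-6,0.6,9,0],
    [0,0,0,-14,1.5,20,0],
    [0,2,0,-21,2,32,0],
    [0.2,4,0,-28,3,44,0],
    [0.4,6,0,-32,3.5,56,0]
  ]
}}

```text
clock: 18.65
tcp_pos: [0.5059, 0.0519, 0.106]
orientation: [0.135, 2.633, -0.039]
contact_force: [-0.5, -0.5, 0.0]
grip_width: 0.0854
gripper_force: 0.0
```

```bash
python3 - <<'E'
from cons import *
o,im,de=grab("wrist","w9");P=cloud("wrist",de,o);W=(P-CTR)@A*1000
g=(de>0)&(abs(W[...,0]+58)<38)&(abs(W[...,1]+10)<38)
q=W[g];
k=q[(q[:,2]>26)&(q[:,2]<38)];print("collar top",len(k),np.median(k[:,2]).round(1),cv2.minEnclosingCircle(np.float32(k[:,:2])))
k=q[(q[:,2]>58)&(q[:,2]<72)];print("post",len(k),k.min(0).round(1),k.max(0).round(1))
go(np.array([.5605,.284,.10]),downR(-6.1))
E
```

```text
collar top 4749 30.6 ((-61.676265716552734, -10.092652320861816), 29.901193618774414)
post 591 [-66.3 -17.6  58. ] [-49.9  -2.2  68. ]
turn [ 3.17 28.9  -0.17] | 29.1 shift [ 52.5 231.5  -8.8] t 18.7 j [ 0.72  0.46 -1.26  2.36  1.45  0.68 -0.17] F [1.8 1.6 1.6] w 0.0853
```

Grey collar is home (top at about 31 mm, on the post). Now the red collar.

Request:
{"op": "servo_tool", "data": {
  "commands": [
    [0,0,0,0,0,25,0],
    [0.8,7,0,8,30,35,0],
    [1.6,14,0,18,65,35,0],
    [2.4,21,0,28,100,30,0],
    [3.2,28,0,38,135,25,0]
  ]
}}

```text
clock: 19.12
tcp_pos: [0.5458, 0.1871, 0.1315]
orientation: [0.164, 3.084, -0.004]
contact_force: [0.9, -0.4, 2.2]
grip_width: 0.0854
gripper_force: 0.0
```

Request:
{"op": "servo_tool", "data": {
  "commands": [
    [0,0,0,4,25,0,0],
    [0,0,0,8,50,0,0],
    [0,0,0,12,75,0,0],
    [0,0,0,14,95,0,0]
  ]
}}

```text
clock: 19.45
tcp_pos: [0.5591, 0.2832, 0.1294]
orientation: [0.161, 3.081, -0.003]
contact_force: [-0.5, -0.0, -0.1]
grip_width: 0.0853
gripper_force: 0.0
```

```bash
python3 - <<'E'
from cons import *
go(np.array([.5605,.284,.08]),downR(-6.1))
E
```

```text
turn [ 0.3   3.24 -0.1 ] | 3.3 shift [  1.4   0.8 -49.4] t 19.45 j [ 0.21  0.77 -1.19  1.74  0.84  1.17  0.24] F [-0.5 -0.  -0.1] w 0.0853
```

```bash
python3 - <<'E'
from cons import *
o,im,de=grab("wrist","w10");P=cloud("wrist",de,o)
m=(de>0)&(P[...,2]>.025)&(P[...,2]<.034)&(abs(P[...,0]-.56)<.045)&(abs(P[...,1]-.284)<.045)
q=P[m];c=cv2.minEnclosingCircle(np.float32(q[:,:2]));print(m.sum(),q.min(0).round(4),q.max(0).round(4),c)
go(np.array([c[0][0],c[0][1],-.015]),downR(-6.1))
E
```

```text
1691 [0.5382 0.2593 0.025 ] [0.5872 0.3086 0.0309] ((0.5627743601799011, 0.28414130210876465), 0.024986395612359047)
turn [ 0.08  3.29 -0.33] | 3.3 shift [   4.6   -3.4 -145.3] t 19.5 j [ 0.21  0.78 -1.2   1.74  0.84  1.17  0.24] F [-0.5  2.9  1.3] w 0.0856
```

Request:
{"op": "servo_tool", "data": {
  "commands": [
    [0.1,3.3,-0.3,4,-3,-35,0],
    [0.1,3.3,-0.3,4,-3,-70,0],
    [0.1,3.3,-0.3,4,-3,-100,0],
    [0.1,3.3,-0.3,4,-3,-125,0],
    [0.1,3.3,-0.3,4,-3,-125,0]
  ]
}}

```text
clock: 19.92
tcp_pos: [0.5602, 0.275, -0.0006]
orientation: [-0.172, -3.13, 0.016]
contact_force: [0.2, -0.5, -0.2]
grip_width: 0.0855
gripper_force: 0.0
```

```bash
python3 - <<'E'
from cons import *
go(np.array([.562,.2842,-.015]),downR(-6.1))
E
```

```text
turn [ 0.55 -0.41  0.21] | 0.7 shift [  1.8   9.2 -14.4] t 19.92 j [ 0.15  0.94 -1.07  1.76  0.95  1.06  0.19] F [ 0.2 -0.5 -0.2] w 0.0855
```

Request:
{"op": "servo_tool", "data": {
  "commands": [
    [0.5,-0.4,0.2,1.8,9,0,0],
    [0.5,-0.4,0.2,1.8,9,-8,0],
    [0.5,-0.4,0.2,1.8,9,-14,0],
    [0.5,-0.4,0.2,1.8,9,-14,0]
  ]
}}

```text
clock: 20.25
tcp_pos: [0.5649, 0.2874, -0.0082]
orientation: [0.166, 3.13, 0.009]
contact_force: [-0.4, 0.1, 0.2]
grip_width: 0.0854
gripper_force: 0.0
```

Request:
{"op": "servo_tool", "data": {
  "commands": [
    [0,0,0,0,0,0,0],
    [0,0,0,0,0,0,0]
  ]
}}

```text
clock: 20.42
tcp_pos: [0.5652, 0.2874, -0.0075]
orientation: [0.167, 3.13, 0.009]
contact_force: [0.1, -0.8, 0.2]
grip_width: 0.0856
gripper_force: 0.0
```

```bash
python3 - <<'E'
from cons import *
go(np.array([.562,.2842,-.015]),downR(-6.1))
E
```

```text
turn [-0.32  0.45  0.01] | 0.6 shift [-3.2 -3.2 -7.5] t 20.42 j [ 0.14  0.95 -1.06  1.76  0.97  1.04  0.17] F [ 0.1 -0.8  0.2] w 0.0856
```

Request:
{"op": "servo_tool", "data": {
  "commands": [
    [0,0.4,0,-3,-3.2,-7,0],
    [0,0.4,0,-3,-3.2,-7,0],
    [0,0.4,0,-3,-3.2,-7,0],
    [0,0.4,0,-3,-3.2,-7,0]
  ]
}}

```text
clock: 20.75
tcp_pos: [0.5617, 0.284, -0.0153]
orientation: [-0.167, -3.137, -0.008]
contact_force: [0.8, -0.8, -0.0]
grip_width: 0.0854
gripper_force: 0.0
```

Request:
{"op": "servo_tool", "data": {
  "commands": [
    [0,0,0,0,0,0,1],
    [0,0,0,0,0,0,1],
    [0,0,0,0,0,0,1],
    [0,0,0,0,0,0,1],
    [0,0,0,0,0,0,1]
  ],
  "force": 40
}}

```text
clock: 21.17
tcp_pos: [0.5619, 0.2844, -0.0149]
orientation: [0.167, 3.137, 0.009]
contact_force: [-0.1, -0.0, 3.1]
grip_width: 0.048
gripper_force: 42.2
```

```bash
python3 - <<'E'
from cons import *
go(np.array([.562,.2842,-.015]),downR(-6.1))
E
```

```text
turn [-0.33  0.02 -0.01] | 0.3 shift [ 0.1 -0.2 -0.1] t 21.17 j [ 0.14  0.96 -1.05  1.76  0.97  1.03  0.17] F [-0.1 -0.   3.1] w 0.048
```

Gripped (the collar is 50 mm across). I lift it and measure it in the hand.

Request:
{"op": "servo_tool", "data": {
  "commands": [
    [0,0,0,0,0,20,1],
    [0,0,0,-4,0,60,1],
    [0,0,0,-8,-5,100,1],
    [0,0,0,-12,-10,140,1],
    [0,0,0,-15,-15,170,1]
  ]
}}

```text
clock: 21.58
tcp_pos: [0.5464, 0.2699, 0.1577]
orientation: [0.165, 3.136, 0.01]
contact_force: [1.6, -0.3, -1.2]
grip_width: 0.048
gripper_force: 41.8
```

```bash
python3 - <<'E'
from held import *
held("w11",25);go(*bot(-58,-10,90,25))
E
```

```text
held 5753 top z -44.1 n 5469 [[-24.3, -22.8, -45.1], [21.9, 22.1, -42.5]] [array([-1.8, -1.7]), np.float64(25.6)]
turn [ -3.18 -24.47  -0.16] | 24.7 shift [ -63.5 -217.3  -40.1] t 21.63 j [ 0.27  0.75 -1.25  1.71  0.75  1.23  0.3 ] F [0.2 1.6 3.2] w 0.0477
```

Request:
{"op": "servo_tool", "data": {
  "commands": [
    [-0.4,-3,0,-8,-30,0,1],
    [-0.8,-6.5,0,-16,-65,0,1],
    [-1.3,-10,0,-26,-100,0,1],
    [-1.7,-13.5,0,-36,-135,-5,1],
    [-2.2,-17,0,-45,-165,-10,1]
  ]
}}

```text
clock: 22.05
tcp_pos: [0.5004, 0.1018, 0.1438]
orientation: [0.15, 2.838, -0.026]
contact_force: [1.6, -0.3, -0.7]
grip_width: 0.048
gripper_force: 42.0
```

```bash
python3 - <<'E'
from held import *
go(*bot(-58,-10,85,25,(-1.5,-.2,-14)))
E
```

```text
turn [-0.68 -7.8  -0.  ] | 7.8 shift [-13.6 -48.2 -25.8] t 22.05 j [ 0.69  0.47 -1.33  2.17  0.94  0.83  0.26] F [ 1.6 -0.3 -0.7] w 0.048
```

Request:
{"op": "servo_tool", "data": {
  "commands": [
    [-0.2,-2.5,0,-5,-16,0,1],
    [-0.4,-5,0,-10,-32,-5,1],
    [-0.7,-7.8,0,-13.6,-48,-15,1],
    [-0.7,-7.8,0,-13.6,-48,-25,1],
    [-0.7,-7.8,0,-13.6,-48,-25,1]
  ]
}}

```text
clock: 22.47
tcp_pos: [0.4857, 0.0541, 0.1177]
orientation: [0.144, 2.706, -0.035]
contact_force: [-0.3, -0.7, -1.2]
grip_width: 0.048
gripper_force: 42.0
```

```bash
python3 - <<'E'
from held import *
f=(-1.5,-.2,-14)
go(*bot(-58,-10,85,25,f));go(*bot(-58,-10,76,27,f))
E
```

```text
turn [ 0.1  -0.25  0.02] | 0.3 shift [ 1.1 -0.4  0.3] t 22.47 j [ 0.73  0.37 -1.24  2.34  1.19  0.61  0.04] F [-0.3 -0.7 -1.2] w 0.048
turn [-0.11 -2.24  0.02] | 2.2 shift [ 6.7 -1.  -6.9] t 22.47 j [ 0.73  0.37 -1.24  2.34  1.19  0.61  0.04] F [-0.3 -0.7 -1.2] w 0.048
```

Request:
{"op": "servo_tool", "data": {
  "commands": [
    [0,-1,0,4,-0.5,-3,1],
    [-0.1,-2.2,0,6.7,-1,-6.9,1],
    [-0.1,-2.2,0,6.7,-1,-6.9,1]
  ]
}}

```text
clock: 22.72
tcp_pos: [0.4948, 0.0559, 0.1126]
orientation: [0.14, 2.665, -0.029]
contact_force: [-1.2, -0.0, -0.8]
grip_width: 0.0481
gripper_force: 42.0
```

```bash
python3 - <<'E'
from held import *
f=(-1.5,-.2,-14)
go(*bot(-58,-10,76,27,f));go(*bot(-58,-10,60,29,f));go(*bot(-58,-10,52,31,f))
E
```

```text
turn [-0.2   0.13 -0.12] | 0.3 shift [-2.3 -2.9 -1.8] t 22.72 j [ 0.68  0.38 -1.2   2.36  1.32  0.6  -0.08] F [-1.2 -0.  -0.8] w 0.0481
turn [-0.41 -1.86 -0.12] | 1.9 shift [  7.2  -3.9 -14.7] t 22.72 j [ 0.68  0.38 -1.2   2.36  1.32  0.6  -0.08] F [-1.2 -0.  -0.8] w 0.0481
turn [-0.62 -3.85 -0.12] | 3.9 shift [ 12.2  -4.4 -21. ] t 22.72 j [ 0.68  0.38 -1.2   2.36  1.32  0.6  -0.08] F [-1.2 -0.  -0.8] w 0.0481
```

Request:
{"op": "servo_tool", "data": {
  "commands": [
    [-0.2,0,0,-2.3,-2.9,-1.8,1],
    [-0.2,0,0,-2.3,-2.9,-1.8,1],
    [-0.2,0,0,-2.3,-2.9,-1.8,1]
  ]
}}

```text
clock: 22.97
tcp_pos: [0.4926, 0.0525, 0.1112]
orientation: [0.141, 2.665, -0.034]
contact_force: [0.2, 0.2, -0.6]
grip_width: 0.048
gripper_force: 42.0
```

```bash
python3 - <<'E'
from held import *
f=(-1.5,-.2,-14)
go(*bot(-58,-10,76,27,f));go(*bot(-58,-10,60,29,f));go(*bot(-58,-10,52,31,f))
E
```

```text
turn [ 0.02  0.12 -0.05] | 0.1 shift [-0.1  0.6 -0.4] t 22.97 j [ 0.69  0.38 -1.2   2.37  1.33  0.59 -0.08] F [ 0.2  0.2 -0.6] w 0.048
turn [-0.19 -1.87 -0.05] | 1.9 shift [  9.4  -0.4 -13.3] t 22.97 j [ 0.69  0.38 -1.2   2.37  1.33  0.59 -0.08] F [ 0.2  0.2 -0.6] w 0.048
turn [-0.4  -3.86 -0.05] | 3.9 shift [ 14.5  -1.  -19.7] t 22.97 j [ 0.69  0.38 -1.2   2.37  1.33  0.59 -0.08] F [ 0.2  0.2 -0.6] w 0.048
```

Request:
{"op": "servo_tool", "data": {
  "commands": [
    [0,-0.6,0,3,0,-4.5,1],
    [-0.1,-1.2,0,6.2,-0.2,-9,1],
    [-0.2,-1.9,0,9.4,-0.4,-13.3,1],
    [-0.4,-3.9,0,14.5,-1,-19.7,1],
    [-0.4,-3.9,0,14.5,-1,-19.7,1]
  ]
}}

```text
clock: 23.38
tcp_pos: [0.5065, 0.0512, 0.0903]
orientation: [0.137, 2.597, -0.038]
contact_force: [-1.1, -0.1, -1.4]
grip_width: 0.0482
gripper_force: 42.0
```

```bash
python3 - <<'E'
from held import *
f=(-1.5,-.2,-14)
go(*bot(-58,-10,52,31,f));go(*bot(-58,-10,42,34,f));go(*bot(-58,-10,32,35,f))
o,w,d=grab("wrist","w12");hsv=cv2.cvtColor(w,cv2.COLOR_BGR2HSV)
P=cloud("wrist",d,o);W=(P-CTR)@A*1000
g=(hsv[...,0]>8)&(hsv[...,0]<28)&(hsv[...,1]>110)&(abs(W[...,0]+58)<20)&(abs(W[...,1]+10)<20);print("brass in hole",g.sum(),np.median(W[g],0))
E
```

```text
turn [ 0.    0.01 -0.06] | 0.1 shift [0.5 0.3 1.2] t 23.38 j [ 0.6   0.45 -1.13  2.41  1.61  0.65 -0.35] F [-1.1 -0.1 -1.4] w 0.0482
turn [-0.32 -2.97 -0.06] | 3.0 shift [ 6.9 -0.4 -6.6] t 23.38 j [ 0.6   0.45 -1.13  2.41  1.61  0.65 -0.35] F [-1.1 -0.1 -1.4] w 0.0482
turn [-0.42 -3.96 -0.06] | 4.0 shift [ 12.8  -1.  -14.7] t 23.38 j [ 0.6   0.45 -1.13  2.41  1.61  0.65 -0.35] F [-1.1 -0.1 -1.4] w 0.0482
brass in hole 379 [-57.62531603 -10.30737938  66.17031508]
```

The brass tip shows inside the red collar's hole at 66 mm out, so it is threaded. I lower it home.

Request:
{"op": "servo_tool", "data": {
  "commands": [
    [-0.1,-1.5,0,3.5,-0.2,-3.3,1],
    [-0.3,-3,0,6.9,-0.4,-6.6,1],
    [-0.4,-4,0,12.8,-1,-14.7,1],
    [-0.4,-4,0,12.8,-1,-14.7,1]
  ]
}}

```text
clock: 23.77
tcp_pos: [0.5195, 0.05, 0.0754]
orientation: [0.135, 2.529, -0.042]
contact_force: [-0.1, -0.5, -1.3]
grip_width: 0.0482
gripper_force: 42.0
```

```bash
python3 - <<'E'
from held import *
f=(-1.5,-.2,-14)
go(*bot(-58,-10,31,35,f));go(*bot(-58,-10,29,35,f))
E
```

```text
turn [-0.04 -0.08 -0.01] | 0.1 shift [ 0.4  0.1 -0.7] t 23.77 j [ 0.6   0.57 -1.17  2.43  1.82  0.79 -0.52] F [-0.1 -0.5 -1.3] w 0.0482
turn [-0.04 -0.08 -0.01] | 0.1 shift [ 1.5 -0.1 -2.3] t 23.77 j [ 0.6   0.57 -1.17  2.43  1.82  0.79 -0.52] F [-0.1 -0.5 -1.3] w 0.0482
```

Request:
{"op": "servo_tool", "data": {
  "commands": [
    [0,0,0,0.7,0,-1.2,1],
    [0,0,0,1.5,-0.1,-2.3,1],
    [0,0,0,2.2,-0.2,-3.5,1],
    [0,0,0,2.2,-0.2,-3.5,1]
  ]
}}

```text
clock: 24.1
tcp_pos: [0.5202, 0.0504, 0.0748]
orientation: [0.129, 2.525, -0.046]
contact_force: [-27.2, -3.5, 34.9]
grip_width: 0.0476
gripper_force: 47.6
```

```bash
python3 - <<'E'
from held import *
f=(-1.5,-.2,-14)
go(*bot(-58,-10,29,35,f))
E
```

```text
turn [ 0.21  0.13 -0.18] | 0.3 shift [ 0.8 -0.4 -1.7] t 24.1 j [ 0.6   0.57 -1.17  2.43  1.83  0.8  -0.52] F [-27.2  -3.5  34.9] w 0.0476
```

Request:
{"op": "servo_tool", "data": {
  "commands": [
    [0,0,0,-1,0,2,0.5],
    [0,0,0,-1,0,2,0],
    [0,0,0,-1,0,2,0],
    [0,0,0,-1,0,2,0],
    [0,0,0,-1,0,2,0]
  ]
}}

```text
clock: 24.52
tcp_pos: [0.5214, 0.0499, 0.0754]
orientation: [0.135, 2.526, -0.042]
contact_force: [0.2, 0.0, 0.1]
grip_width: 0.0857
gripper_force: 0.0
```

Request:
{"op": "servo_tool", "data": {
  "commands": [
    [0,1,0,-5,0.6,8,0],
    [0.1,3,0,-10,1,18,0],
    [0.2,5,0,-15,1.5,30,0],
    [0.4,8,0,-20,2,44,0],
    [0.6,10,0,-22,3,65,0]
  ]
}}

```text
clock: 24.93
tcp_pos: [0.4982, 0.053, 0.1382]
orientation: [0.139, 2.702, -0.042]
contact_force: [0.3, -1.1, -0.3]
grip_width: 0.0855
gripper_force: 0.0
```

Request:
{"op": "servo_tool", "data": {
  "commands": [
    [0,0,0,0,20,25,0],
    [0,0,0,0,50,40,0],
    [0,0,0,0,85,50,0],
    [0,0,0,0,120,60,0],
    [0,0,0,0,150,60,0]
  ]
}}

```text
clock: 25.35
tcp_pos: [0.5003, 0.2053, 0.2009]
orientation: [0.141, 2.694, -0.041]
contact_force: [1.3, 0.2, 0.4]
grip_width: 0.0853
gripper_force: 0.0
```

```bash
python3 - <<'E'
from knob import *
o,s,d=grab("side","s13");o2,t,td=grab("top","t13")
for nm,de in(("side",d),("top",td)):
    P=cloud(nm,de);W=(P-CTR)@A*1000
    g=(de>0)&(abs(W[...,0]+58)<32)&(abs(W[...,1]+10)<32);q=W[g]
    for a,b in((26,36),(56,66)):
        k=q[(q[:,2]>a)&(q[:,2]<b)];print(nm,a,len(k),np.median(k[:,2]).round(1),k.min(0).round(),k.max(0).round())
    g=(de>0)&(W[...,2]>66)&(W[...,2]<84)&(W[...,0]>10)&(W[...,0]<60)&(abs(W[...,1])<120);print("fin",W[g].min(0).round(1),W[g].max(0).round(1))
print(r.get_obs()["contact_force"].round(1),r.get_obs()["tcp_pos"])
cv2.imwrite("pics/m13.png",np.hstack([cv2.resize(s[100:310,150:390],(440,385),interpolation=cv2.INTER_CUBIC),cv2.resize(t[120:260,150:280],(358,385),interpolation=cv2.INTER_CUBIC)]))
E
```

```text
side 26 168 32.6 [-90. -39.  26.] [-32.  13.  36.]
side 56 351 63.3 [-86. -34.  56.] [-37.  15.  66.]
fin [ 26.9 -96.6  66.8] [ 40.8 -52.9  81.3]
top 26 95 31.5 [-76. -37.  26.] [-32.  20.  36.]
top 56 222 61.7 [-88. -31.  56.] [-38.  17.  66.]
fin [ 25.4 -94.5  66.3] [ 41.2 -51.6  79.2]
[-0.2  0.1 -0.2] [0.49850533 0.21075221 0.20007936]
```

View pics/m13.png

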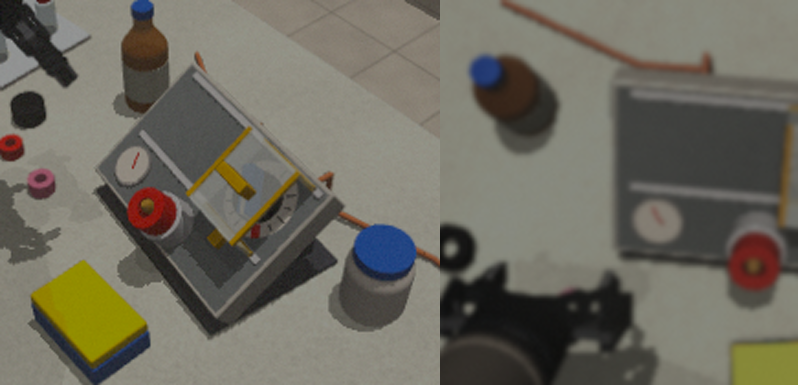

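Both collars are home (tops at about 32 and 62 mm). The cover is closed with its fin at v≈-75, and the bottle, tub and tip box look undisturbed. Handing in.

```bash
python3 -c "
from bench import r
print(r.hand_in())"
```

```text
the job is handed in; nothing more can be done
None
```

I handed the job in at about 25 s on the clock: the knob was last measured within about 1° of its mark before covering, the cover is closed against its stop, and the grey then red collars are fully home on the post.

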